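Weed out the lopsided jaw rocker on the knife-edge balance

TASK

Two cast jaw rockers stand on the sloping rests; they look the same, but one has a hidden off-centre weight. Try them on the knife edge of the balance stand: leave the good one balancing level there, lengthways over the stand with the middle of its notch on the edge, and stand the lopsided one on its feet in the grey reject tray. Do not tip a rocker over and leave the other things on the bench where they are.

Things in the scene. Friction and masses are not known exactly. Their poses are not given: they have to be found in the camera images.
- rocker_1_mid (a point): Grip point of jaw rocker 1, a bone-coloured bridge-shaped beam 156 mm long (y axis), 92 mm tall (z, up when on its feet), 0.1 to 0.18 kg. Its middle is an upright block 24 mm wide (x) by 32 mm long (y); this point is on the block's centre line, 80 mm over the feet's underside, 12 mm below the top. Arms slope down to two feet 36 x 30 x 30 mm, centred 63 mm either side in y. Starts on rest_near.
- rocker_2_mid (a point): The same point of jaw rocker 2, of the same shape and material, which starts on rest_far. Exactly one of the two rockers is lopsided (extra weight in one foot) and it may be either. Both lean 30 degrees with their rests at the start.
- rocker_1_notch (a point): Middle of the notch roof of rocker 1, on the centre line, 22 mm below rocker_1_mid, 58 mm over the feet's underside; same axes. The notch runs along x through the block's underside: flat roof 4 mm wide, sides flaring at 60 degrees from level to about 14 mm wide at the mouth. A good rocker's centre of mass is about 25 mm below it: let go on the edge it settles within a few degrees of level.
- rocker_2_notch (a point): Middle of the notch roof of rocker 2, 22 mm below rocker_2_mid; same shape and axes. A lopsided rocker let go on the edge drops one foot onto the stand's base and stays there, tilted about 18 degrees along its length, with the edge still in its notch.
- rest_near: Fixed plywood sloping rest, 176 mm long (y axis), about 60 mm deep, nearer the robot; origin under it on the bench. Its top slopes 30 degrees, low edge towards its -x side (the robot), so what stands on it leans 30 degrees from vertical towards -x. An 18 mm high lip along the low edge stops the rocker's feet.
- rest_far: The same kind of rest, farther from the robot.
- stand: Fixed balance stand; origin at the centre of its underside. Dark steel base 70 mm in x, 200 mm in y, 12 mm thick, with a thin post in the middle carrying the knife edge. A rocker is laid with its length along the stand's y axis.
- knife_top (a point): Middle of the knife edge, 92 mm above the bench; the edge is 20 mm long along x, rounded 2 mm in radius, blade 4 mm thick. With a rocker on it level, the feet hang 22 mm above the base.
- tray: Fixed grey plastic open reject tray, outside 100 mm (x) by 220 mm (y), 35 mm high, wall and floor 4 mm; origin at the centre of its underside on the bench.
- servo: Loose black servo motor, 55 mm long, 42 mm tall; bystander; origin at its underside.
- jar: Loose glass jar with a white cap, 56 mm across, 70 mm tall; bystander; origin at its underside.
- driver: Loose screwdriver lying on the bench; bystander.
Not all that is in view belongs to the job. What is shaped like the part that bears rocker_1_mid but red or turquoise is not meant.

How it is judged:
By the outcome, as a careful person would: the job done as asked, in the order asked, and still so for the second after the job is handed in, with the robot touching nothing.
It also fails if it takes over 72 s, if anything falls off the work surface, if the arm or the gripper's body presses on something with over 40 N, if the wrist force passes 120 N, or if a joint passes its speed limit or range.

ROBOT

A 6-joint arm with a two-finger parallel gripper is mounted at the origin on the work surface. World frame = base frame: x ahead of the robot, y to its left, z up, the work surface at z = 0. Lengths are in m, angles in degrees, forces in N, time in s.
With the tool pointing down it reaches from about 0.3 to 0.75 m from the base axis. Payload 8.5 kg.
Tool frame: the origin (TCP) lies on the centre line of the jaws, within the pads' length; the fingertips stand 14 mm ahead of it and the grasp point (between the pads) lies 5 mm behind it; z points along the fingers, y is the direction in which the jaws open and shut (so a half turn about z gives the same grasp; the last joint's range is limited). The gripper opens to 85 mm and grips with 20 to 120 N. Pads are 22 mm wide; open, the fingers measure 114 mm over their backs; the gripper's body (76 mm by 85 mm) begins 54 mm behind the grasp point. The pads swing forward as they close: fully open they stand 13 mm farther back than shut.
Start: joints at [57.622, 21.807, 74.336, -0, 83.858, -12.336], TCP at [0.188, 0.517, 0.215] pointing down, gripper open.
Joint ranges: [-178.18, 178.18], [-50.72, 133.34], [12.68, 142.11], [-81.47, 261.47], [9.98, 163.14], [-165.26, 165.26]. Speed limits (degrees/s): [136.94, 136.94, 180, 180, 180, 180].

INTERFACE

Orientations are given as a 3x3 rotation matrix whose columns are the frame's x, y, z axes.
In Python, from rig import env, optics, order, finder gives the robot as it stands.
- The arm moves only by the tool play_rows, never from a script. Its argument "commands" is a list of rows, each an object of numbers: "grip": the closure, from -1 (fully open) to 1 (shut); "x", "y", "z": the shift along the tool's x, y, z in m; "rx", "ry", "rz": the turn, a rotation vector about the tool's x, y, z in rad. A call has 1 to 12 rows; each row shifts and turns the commanded pose from where the row before left it, along the tool's axes as they then stand; what a row does not reach is not made up. A row lasts 1/8 s, in which the tool goes at most 62.5 mm and 10.7 degrees, less where a joint would pass 70% of its speed; a pose out of reach is approached as far as the arm can. A call is refused whole if a number of a shift passes 0.0625 or a number of a turn 0.188, either way. A call with a gripper value outside its range is refused whole. The fingers move at their own pace and stop on an object; "squeeze" is the grip in N (left out, the last holds). Time passes only in rows, so rows that do not move let the fingers close. It gives the time, the measured TCP pose, the force and the opening at its end, in the units of the state.
- env.observe(): the state, without advancing time (a new reading comes with each control period).
- optics.get_image(name): name is "scene" or "top" or "wrist"; returns a dict with "color" (480x640x3 uint8, blue, green, red), "range_z" (480x640 float32, m along the optical axis (not along the pixel's ray), 0 where there is no reading), "fov_y" (degrees; the focal length in pixels is half the picture's height over the tangent of half this angle, whatever the lens; pixels are square), "cx", "cy" (the principal point, pixels), "dist_coeffs" ([k1, k2, p1, p2, k3] as OpenCV has them; the pictures are not rectified), "cam_to_world" (4x4, takes a point from camera to world coordinates). Camera axes: x right, y down, z forward; pixel columns grow to the right and rows downward; lengths in m; the calibration is good to about 2 mm. A picture is of the moment at which its call begins.
- order.close_job(): hands the job in, once; it reports no verdict.
Trained networks look in the newest picture that a camera, given by its name, has taken for a name from the list of things; names that differ only in an ending like _2 or _b are one class to them, and where a whole thing is asked for, a point or a joint stands for the part that bears it (a point fixed in the world has none). Each returns a list of dicts, best first, with "conf" (0 to 1); they miss things now and then, are a little off and sometimes report something else, mostly with a low value. They report only what shows in the picture. A call takes as long as a camera call. They do not tell look-alikes from the thing itself.
- finder.boxes_of(camera, thing): "point" ([x, y, z] in m, in world coordinates, good to about 4 mm: the middle of the surface that is visible of it).
The state is a dict: "time_s": time; "q": joint angles; "qvel": joint speeds; "joint_efforts": joint torques, N m; "position": TCP position; "tool_rot": TCP orientation; "ft_force": force on the tool from outside, world axes, zero at the start; "wrist_torque": the same for the moment, N m; "grip_width": finger opening in m.
Only numpy, scipy, OpenCV 4.12 (cv2) and the standard library are available. Lean on these libraries where they do the work, as an engineer would, in place of code of your own. Each camera call takes 0.05 s, during which the arm holds its last target.

## Working session

There is one attempt and no reset: what is moved stays moved. The work goes in short steps, Python scripts to look and compute and a tool call to move; the robot and the scene stay as the last step left them, time stands still between calls to the robot, and variables do not carry over. Pictures are saved under pics/ and viewed, and the job is handed in when it is done.

Besides the shell and the picture viewer there is one more tool, called after "Call:" by a JSON object that holds its "name" and its "arguments". play_rows: Moves the arm, as the interface text tells. Its arguments: {"type":"object","properties":{"commands":{"type":"array"},"squeeze":{"type":"number"}},"required":["commands"]}

```bash
ls; mkdir -p pics
python3 - <<'E'
from rig import env, optics, order, finder
import cv2
s=env.observe(); print(s)
for n in("scene","top"):
    im=optics.get_image(n); cv2.imwrite(f"pics/{n}0.png",im["color"]); print(n,im["fov_y"],im["cx"],im["cy"],im["dist_coeffs"],im["cam_to_world"])
    for t in["rocker_1_mid","rest_near","stand","knife_top","tray","servo","jar","driver"]:
        print(t,[(d["conf"],d["point"]) for d in finder.boxes_of(n,t)][:5])
E
```

```text
pics
{'time_s': 0.0, 'q': array([ 5.76224409e+01,  2.18433530e+01,  7.43854632e+01, -7.97177815e-04,
        8.38570803e+01, -1.23363862e+01]), 'qvel': array([-0.00571401, -0.09507497, -0.02843611,  0.15153841,  0.1163023 ,
       -0.0110726 ]), 'joint_efforts': array([-1.68636320e-04, -4.48467851e+01, -2.31276709e+01, -2.52638119e-04,
        4.81223702e-03, -8.93468467e-06]), 'position': array([0.18832157, 0.51642001, 0.21408547]), 'tool_rot': array([[-9.39446994e-01,  3.42693332e-01, -7.91120058e-04],
       [ 3.42694108e-01,  9.39446181e-01, -1.27351866e-03],
       [ 3.06788363e-04, -1.46751546e-03, -9.99998876e-01]]), 'ft_force': array([ 0.08136771,  0.06040397, -0.40248182]), 'wrist_torque': array([ 0.01121973,  0.00982837, -0.00653091]), 'grip_width': 0.08532715277020343}
scene 43.8882240166346 324.24896496952533 238.97754963205784 [-0.02229894  0.          0.          0.          0.        ] [[-0.28579075  0.68172315 -0.6734814   1.3461402 ]
 [ 0.95826716  0.19823977 -0.2059734   0.35817485]
 [-0.00690604 -0.7042404  -0.709928    0.93359334]
 [ 0.          0.          0.    
[... 634 characters left out ...]
97409398  0.21470425  0.32095364]
 [-0.99746809 -0.06852999  0.01900141  0.09310255]
 [-0.00379548 -0.21551001 -0.97649426  1.11172635]
 [ 0.          0.          0.          1.        ]]
rocker_1_mid [(0.91, [0.462, 0.2356, 0.0747]), (0.91, [0.5913, 0.3513, 0.0278]), (0.76, [0.3439, 0.4664, 0.0333]), (0.57, [0.3247, 0.1956, 0.0283]), (0.28, [0.8104, 0.2036, 0.0212])]
rest_near []
stand [(0.93, [0.4753, -0.1815, 0.0115])]
knife_top [(0.64, [0.477, -0.1803, 0.0115])]
tray [(0.9, [0.6537, -0.2133, 0.0006])]
servo [(0.62, [0.7616, -0.1619, 0.032])]
jar [(0.76, [0.7642, 0.0178, 0.0695]), (0.54, [0.6617, 0.1596, 0.0382]), (0.19, [0.6215, 0.1619, 0.0813])]
driver [(0.88, [0.8066, 0.2011, 0.0204])]
```

View pics/scene0.png

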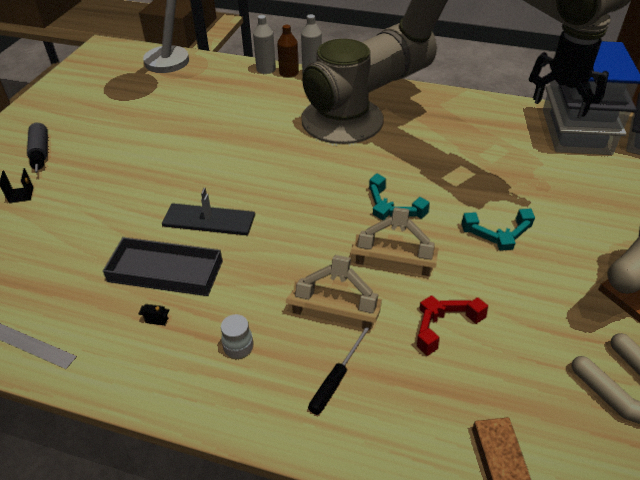

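View pics/top0.png

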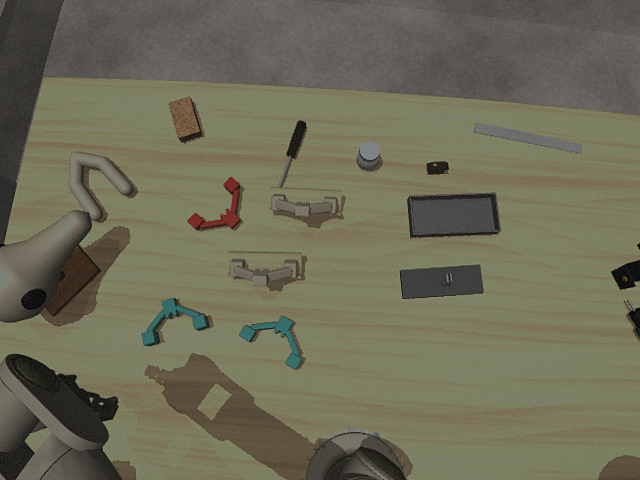

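The scene view has the bone-coloured candidates at (400,240), the near one, and (340,290), the far one. The turquoise shapes at (398,200) and (500,230) and the red one at (450,315) are decoys, and the bone-coloured bars at (620,380) have the wrong shape. The stand is at (208,218) and the tray at (163,266).

Next I'll measure with the depth clouds.

```bash
cat > h.py <<'E'
from rig import env, optics, order, finder
import numpy as np, cv2
def cloud(n):
    im=optics.get_image(n); f=240/np.tan(np.radians(im["fov_y"]/2))
    K=np.array([[f,0,im["cx"]],[0,f,im["cy"]],[0,0,1.]])
    v,u=np.mgrid[0:480,0:640]
    p=cv2.undistortPoints(np.stack([u,v],-1).reshape(-1,1,2).astype(np.float64),K,np.array(im["dist_coeffs"])).reshape(-1,2)
    z=im["range_z"].reshape(-1).astype(float)
    P=np.c_[p*z[:,None],z]; M=np.array(im["cam_to_world"])
    W=P@M[:3,:3].T+M[:3,3]; W[z<=0]=np.nan
    return im,W.reshape(480,640,3),K,M
def proj(im,K,M,pts):
    pts=np.asarray(pts,float).reshape(-1,3); Mi=np.linalg.inv(M)
    pc=pts@Mi[:3,:3].T+Mi[:3,3]
    return cv2.projectPoints(pc,np.zeros(3),np.zeros(3),K,np.array(im["dist_coeffs"]))[0].reshape(-1,2)
E
python3 - <<'E'
from h import *
d={}
for n in("scene","top"):
    im,W,K,M=cloud(n); d[n]=W; d[n+"c"]=im["color"]
    # bench plane check
    for nm,(x0,x1,y0,y1) in dict(bench=(.55,.6,0,.1),bench2=(.35,.4,-.1,.0)).items():
        m=(W[...,0]>x0)&(W[...,0]<x1)&(W[...,1]>y0)&(W[...,1]<y1)
        print(n,nm,m.sum(),np.nanmedian(W[m][:,2]),W[m][:,2].std())
    def rect(zlo,zhi,x0,x1,y0,y1):
        m=(W[...,0]>x0)&(W[...,0]<x1)&(W[...,1]>y0)&(W[...,1]<y1)&(W[...,2]>zlo)&(W[...,2]<zhi)
        q=W[m]; r=cv2.minAreaRect((q[:,:2]*1000).astype(np.float32)); return len(q),r
    print("stand base",rect(.007,.017,.4,.58,-.32,-.05))
    print("stand post",rect(.03,.11,.4,.58,-.3,-.05))
    print("knife top",rect(.08,.11,.4,.58,-.3,-.05))
    print("tray rim",rect(.03,.04,.55,.75,-.36,-.08))
np.savez("c0.npz",**d)
for n,box in(("scene",(280,190,450,340)),("top",(220,180,350,295))):
    x0,y0,x1,y1=box; cv2.imwrite(f"pics/crop_{n}.png",cv2.resize(d[n+"c"][y0:y1,x0:x1],None,fx=4,fy=4,interpolation=cv2.INTER_CUBIC))
E
```

```text
scene bench 691 4.3167003768940226e-05 0.0017905433015153842
scene bench2 597 -7.953102909030729e-05 0.002075103271296019
stand base (1784, ((476.4412536621094, -182.53179931640625), (78.31352233886719, 201.15003967285156), 7.034020900726318))
stand post (164, ((478.0264892578125, -183.06613159179688), (28.803672790527344, 13.519754409790039), 13.335320472717285))
knife top (31, ((477.4652404785156, -182.2368927001953), (22.820072174072266, 5.747349262237549), 5.323054313659668))
tray rim (750, ((643.715576171875, -207.74200439453125), (106.25145721435547, 225.33995056152344), 6.406205654144287))
top bench 772 0.0013362571350770125 0.0020714314870686626
top bench2 866 0.0014268600547124866 0.002060472475863676
stand base (2165, ((483.75079345703125, -183.24298095703125), (162.8232879638672, 263.81585693359375), 1.3470410108566284))
stand post (102, ((476.099609375, -182.82379150390625), (20.751794815063477, 10.970670700073242), 16.048709869384766))
knife top (29, ((475.8138122558594, -183.6582794189453), (19.557144165039062, 4.577812671661377), 6.392030239105225))
tray rim (499, ((643.1195678710938, -209.07830810546875), (102.01001739501953, 222.08413696289062), 6.132080078125))
```

View pics/crop_scene.png

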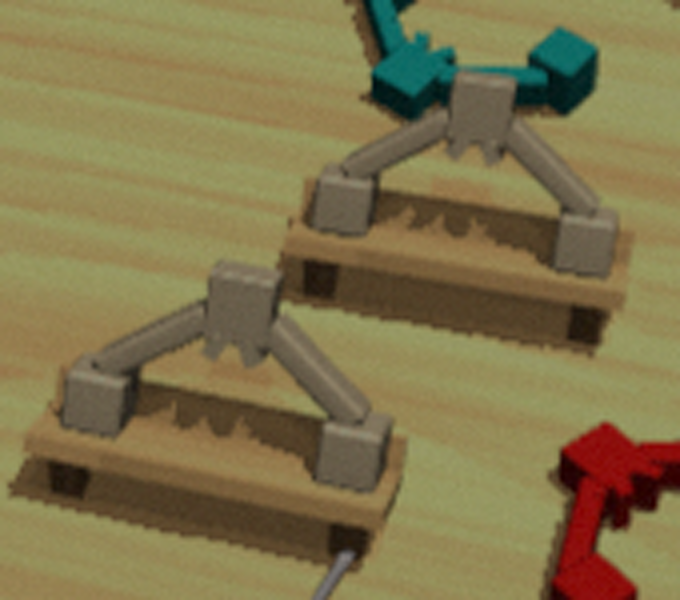

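View pics/crop_top.png

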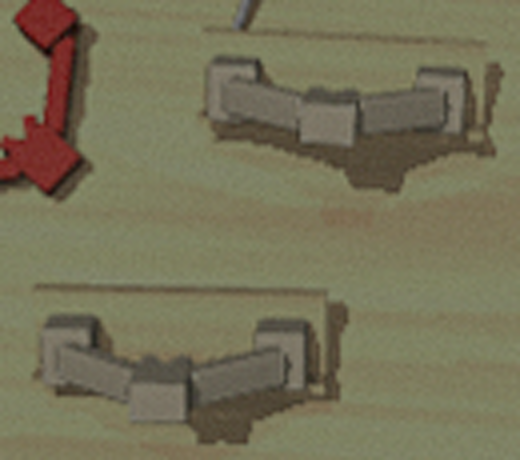

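```bash
cat > fit.py <<'E'
from h import *
from scipy.optimize import least_squares
from scipy.spatial.transform import Rotation as R
d=np.load("c0.npz")
def box(p,c,h):
    q=np.abs(p-c)-h; return np.linalg.norm(np.maximum(q,0),axis=1)+np.minimum(q.max(1),0)
def cap(p,a,b,r):
    ab=b-a; t=np.clip(((p-a)@ab)/(ab@ab),0,1); return np.linalg.norm(p-a-t[:,None]*ab,axis=1)-r
def sdf(p): # mm, origin feet underside centre
    s=[box(p,np.array([0,0,71.]),np.array([12,16,21.]))]
    for k in(1,-1):
        s.append(box(p,np.array([0,63.*k,15]),np.array([18,15,15.])))
        s.append(cap(p,np.array([0,14.*k,72]),np.array([0,60.*k,30]),8))
    return np.min(s,0)
def rot(yaw,lean): return (R.from_euler('z',yaw)*R.from_euler('y',-lean)).as_matrix()
def fit(pts,x0,leanfree=False):
    def res(v):
        p=(pts*1000-v[:3])@rot(v[3],v[4] if leanfree else np.radians(30))
        return sdf(p)
    s=least_squares(res,x0 if leanfree else x0[:4],loss='soft_l1',f_scale=1.5,x_scale=[5,5,5,.05]+([.05] if leanfree else []))
    return s.x,np.median(np.abs(res(s.x))),res(s.x)
E
python3 - <<'E'
from fit import *
for nm,c in(("near",(.47,.245)),("far",(.60,.175))):
  for n in("scene","top","both"):
    P=[]
    for k in(["scene","top"] if n=="both" else [n]):
        W=d[k];C=cv2.cvtColor(d[k+"c"],cv2.COLOR_BGR2HSV)
        m=(abs(W[...,0]-c[0]-.015)<.065)&(abs(W[...,1]-c[1])<.1)&(W[...,2]>.02)&(C[...,1]<95)
        P.append(W[m])
        if n!="both":
            print(nm,k,m.sum(),"satur pct",np.percentile(C[...,1][m],[5,25,50,75,95]),"top z",np.percentile(W[m][:,2],99), 'mean top xy',W[m][W[m][:,2]>.08].mean(0))
    P=np.concatenate(P)
    x0=np.array([c[0]*1000+20,c[1]*1000,25,0.1,.52])
    for it in range(3):
        x,md,r=fit(P,x0,True); x0=x; Pk=P[np.abs(r)<8]
        P=Pk
    xx,mdd,_=fit(P,x0)
    Rm=rot(x[3],x[4])
    print(nm,n,len(P),"feet",x[:3].round(1),"yaw",np.degrees(x[3]).round(2),"lean",np.degrees(x[4]).round(2),"med",md.round(2),"mid",(x[:3]+Rm@[0,0,80]).round(1), "| fixed lean mid",(xx[:3]+rot(xx[3],np.pi/6)@[0,0,80]).round(1),np.degrees(xx[3]).round(2))
E
```

```text
near scene 1195 satur pct [63. 71. 74. 77. 85.] top z 0.11481632448576364 mean top xy [0.45489929 0.24739811 0.09502476]
near scene 1193 feet [481.9 247.3  30.4] yaw 2.66 lean 30.03 med 1.54 mid [441.9 245.5  99.7] | fixed lean mid [442.  245.5  99.7] 2.66
near top 2065 satur pct [40. 46. 61. 68. 81.] top z 0.11569242988195998 mean top xy [0.4491057 0.2426547 0.0977049]
near top 1299 feet [486.6 246.3  33.5] yaw 2.56 lean 33.34 med 1.84 mid [442.6 244.4 100.3] | fixed lean mid [444.2 244.3 101.6] 2.8
near both 2457 feet [483.  246.6  31.6] yaw 2.78 lean 30.86 med 1.61 mid [442.  244.6 100.3] | fixed lean mid [442.5 244.7 100.6] 2.74
far scene 1471 satur pct [66. 71. 74. 77. 87.] top z 0.11414384739115574 mean top xy [0.61918371 0.16683878 0.09550524]
far scene 1379 feet [641.4 164.5  30.4] yaw 0.62 lean 10.39 med 2.07 mid [626.9 164.4 109.1] | fixed lean mid [607.4 164.1  99.5] 0.83
far top 1723 satur pct [40.  46.  59.  67.  78.9] top z 0.11618259914479105 mean top xy [0.61313388 0.1627777  0.09790845]
far top 1180 feet [651.3 163.9  33.2] yaw 0.64 lean 32.59 med 2.0 mid [608.2 163.4 100.6] | fixed lean mid [609.4 163.3 101.4] 0.87
far both 2604 feet [647.5 164.5  30.8] yaw 1.08 lean 29.73 med 1.56 mid [607.8 163.7 100.3] | fixed lean mid [607.6 163.7 100.2] 1.11
```

Run:
```python
from fit import *
def run(nm,sd,c,hx,hy,zmin):
  for n in("scene","top"):
    W=d[n]; m=(abs(W[...,0]-c[0])<hx)&(abs(W[...,1]-c[1])<hy)&(W[...,2]>zmin)&(W[...,2]<.13)
    if nm=="stand": m&=d[n+"c"].max(-1)<120
    P=W[m]*1000; x0=np.array([c[0]*1000,c[1]*1000,0,.1])
    for it in range(3):
        f=lambda v:sd((P-v[:3])@R.from_euler('z',v[3]).as_matrix())
        s=least_squares(f,x0,loss='soft_l1',f_scale=1.5,x_scale=[5,5,5,.05]); x0=s.x; P=P[abs(f(x0))<8]
    print(nm,n,len(P),x0[:3].round(1),np.degrees(x0[3]).round(2),np.median(abs(f(x0))).round(2))
stand=lambda p:np.minimum(box(p,np.array([0,0,6.]),np.array([35,100,6.])),box(p,np.array([0,0,51.]),np.array([10,2,41.])))
def tray(p):
    return np.min([box(p,np.array([0,0,2.]),np.array([50,110,2.])),box(p,np.array([48,0,17.5]),np.array([2,110,17.5])),box(p,np.array([-48,0,17.5]),np.array([2,110,17.5])),box(p,np.array([0,108,17.5]),np.array([50,2,17.5])),box(p,np.array([0,-108,17.5]),np.array([50,2,17.5]))],0)
run("stand",stand,(.477,-.183),.06,.125,.006)
run("tray",tray,(.643,-.208),.07,.13,.012)
```

```text
stand scene 2037 [ 476.8 -181.1   -0.6] 8.24 1.33
stand top 2339 [ 475.9 -181.     1.5] 7.7 1.26
tray scene 2115 [ 644.3 -207.7    1. ] 6.46 0.9
tray top 956 [ 643.8 -209.2    3.6] 6.16 0.75
```

```bash
cat > plan.py <<'E'
from fit import *
import json
def tool(yaw,lean,pitch=0):
    """tool [ry, rx, -rz] for a rocker with yaw, lean towards -x, pitch about its own x (deg)"""
    Rr=(R.from_euler('z',np.radians(yaw))*R.from_euler('y',-np.radians(lean))*R.from_euler('x',np.radians(pitch))).as_matrix()
    return np.c_[Rr[:,1],Rr[:,0],-Rr[:,2]]
def plan(p1,R1,n,p0=None,R0=None,nd=4):
    s=env.observe(); p=np.array(s["position"] if p0 is None else p0); Rm=np.array(s["tool_rot"] if R0 is None else R0)
    p1=np.array(p1); rows=[]
    pc,Rc=p.copy(),Rm.copy()
    for i in range(1,n+1):
        k=n-i+1
        t=(Rc.T@(p1-pc))/k; rv=R.from_matrix(Rc.T@R1).as_rotvec()/k
        t=t.round(nd); rv=rv.round(nd)
        rows.append(dict(zip(("x","y","z","rx","ry","rz"),[float(a) for a in (*t,*rv)])))
        pc=pc+Rc@t; Rc=Rc@R.from_rotvec(rv).as_matrix()
    for r in rows: print(json.dumps(r))
    print("time",s["time_s"],"end",pc.round(4),"max rot",max(np.linalg.norm([r['rx'],r['ry'],r['rz']]) for r in rows),"max t",max(np.linalg.norm([r['x'],r['y'],r['z']]) for r in rows))
    return pc,Rc
E
python3 - <<'E'
from plan import *
T=tool(2.7,30); mid=np.array([.4423,.2448,.1003])
plan(mid-T[:,2]*.095,T,10,nd=3)
E
```

```text
{"x": -0.029, "y": -0.019, "z": 0.003, "rx": -0.046, "ry": -0.031, "rz": 0.115}
{"x": -0.031, "y": -0.015, "z": 0.003, "rx": -0.046, "ry": -0.031, "rz": 0.115}
{"x": -0.032, "y": -0.012, "z": 0.004, "rx": -0.046, "ry": -0.031, "rz": 0.114}
{"x": -0.033, "y": -0.008, "z": 0.004, "rx": -0.046, "ry": -0.031, "rz": 0.115}
{"x": -0.034, "y": -0.005, "z": 0.005, "rx": -0.046, "ry": -0.03, "rz": 0.115}
{"x": -0.034, "y": -0.001, "z": 0.006, "rx": -0.046, "ry": -0.03, "rz": 0.114}
{"x": -0.034, "y": 0.002, "z": 0.007, "rx": -0.046, "ry": -0.031, "rz": 0.114}
{"x": -0.033, "y": 0.006, "z": 0.008, "rx": -0.046, "ry": -0.03, "rz": 0.115}
{"x": -0.031, "y": 0.009, "z": 0.01, "rx": -0.047, "ry": -0.031, "rz": 0.115}
{"x": -0.03, "y": 0.012, "z": 0.01, "rx": -0.046, "ry": -0.03, "rz": 0.114}
time 1.0 end [0.3946 0.243  0.183 ] max rot 0.12804296154025804 max t 0.03479942528261063
```

Call:
{"name": "play_rows", "arguments": {"commands": [{"x": -0.029,"y": -0.019,"z": 0.003,"rx": -0.046,"ry": -0.031,"rz": 0.115,"grip": -1},{"x": -0.031,"y": -0.015,"z": 0.003,"rx": -0.046,"ry": -0.031,"rz": 0.115},{"x": -0.032,"y": -0.012,"z": 0.004,"rx": -0.046,"ry": -0.031,"rz": 0.114},{"x": -0.033,"y": -0.008,"z": 0.004,"rx": -0.046,"ry": -0.031,"rz": 0.115},{"x": -0.034,"y": -0.005,"z": 0.005,"rx": -0.046,"ry": -0.03,"rz": 0.115},{"x": -0.034,"y": -0.001,"z": 0.006,"rx": -0.046,"ry": -0.03,"rz": 0.114},{"x": -0.034,"y": 0.002,"z": 0.007,"rx": -0.046,"ry": -0.031,"rz": 0.114},{"x": -0.033,"y": 0.006,"z": 0.008,"rx": -0.046,"ry": -0.03,"rz": 0.115},{"x": -0.031,"y": 0.009,"z": 0.01,"rx": -0.047,"ry": -0.031,"rz": 0.115},{"x": -0.03,"y": 0.012,"z": 0.01,"rx": -0.046,"ry": -0.03,"rz": 0.114},{"x": 0},{"x": 0}]}}

```text
invalid input at $.commands[1]: expected keys grip, x, y, z, rx, ry, rz
```

Run:
```python
from plan import *
s=env.observe(); print(s["time_s"],s["position"],s["q"],s["ft_force"],s["wrist_torque"])
T=tool(2.7,30); mid=np.array([.4423,.2448,.1003])
im,W,K,M=cloud("wrist"); 
a=im["color"].copy()
rk=T[:, [1,0,2]]*[1,1,-1]
feet=mid-rk@[0,0,.08]
pts=[feet+rk@np.array(q)/1000. for q in ([12,16,92],[12,-16,92],[-12,-16,92],[-12,16,92],[18,78,30],[18,-78,30],[-18,78,30],[-18,-78,30],[18,48,30],[18,-48,30])]
for u in proj(im,K,M,pts): cv2.circle(a,tuple(int(v) for v in u),3,(0,0,255),-1)
cv2.imwrite("pics/w1.png",a)
m=np.isfinite(W[...,0])&(np.linalg.norm(W-mid,axis=-1)<.13)&(W[...,2]>.03)
P=W[m]; C=cv2.cvtColor(im["color"],cv2.COLOR_BGR2HSV)[m]
x0=np.r_[feet*1000,np.radians(2.7),np.pi/6]
for i in range(5):
    x,md,r=fit(P,x0,True); x0=x; P=P[abs(r)<(8 if i<2 else 4)]
print(len(P),x[:3],np.degrees(x[3:]),md,"mid",x[:3]+rot(x[3],x[4])@[0,0,80])
plan(mid+T[:,2]*.005,T,6)
```

```text
1.0 [0.18847045 0.51664854 0.21470352] [ 5.76216611e+01  2.18072306e+01  7.43380208e+01  3.46030933e-05
  8.38610088e+01 -1.23345224e+01] [-0.46731081 -0.30791282  0.91261607] [ 0.00417963 -0.02281843 -0.02625463]
0 [482.255595   246.68425803  31.0179677 ] [ 2.7 30. ] nan mid [442.3 244.8 100.3]
{"x": -0.0557, "y": -0.0279, "z": 0.0198, "rx": -0.0769, "ry": -0.0512, "rz": 0.1909}
{"x": -0.059, "y": -0.0185, "z": 0.0209, "rx": -0.0769, "ry": -0.0512, "rz": 0.191}
{"x": -0.0605, "y": -0.0087, "z": 0.023, "rx": -0.0769, "ry": -0.0511, "rz": 0.191}
{"x": -0.06, "y": 0.0009, "z": 0.0258, "rx": -0.0769, "ry": -0.0511, "rz": 0.1909}
{"x": -0.0576, "y": 0.0101, "z": 0.0292, "rx": -0.077, "ry": -0.0512, "rz": 0.191}
{"x": -0.0533, "y": 0.0184, "z": 0.0331, "rx": -0.0769, "ry": -0.0511, "rz": 0.1909}
time 1.05 end [0.4448 0.2449 0.096 ] max rot 0.2122061262075155 max t 0.06538394298296792
  return _methods._mean(a, axis=axis, dtype=dtype,
  ret = ret.dtype.type(ret / rcount)
```

View pics/w1.png

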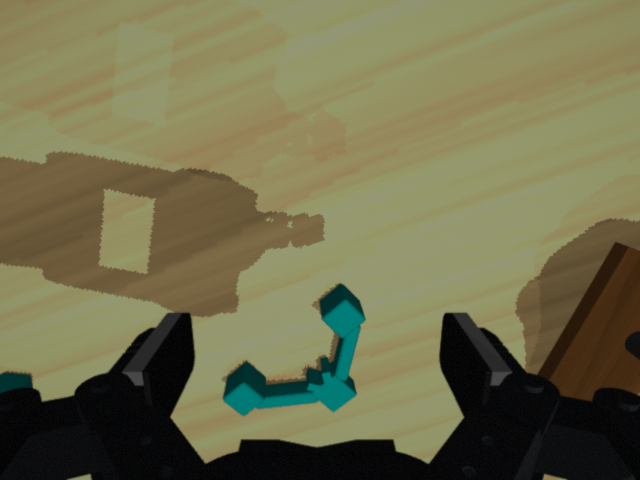

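The call was refused because every row needs all seven keys, so the arm hasn't moved. The wrist view still shows only a turquoise decoy near (310,370). I'll resend the move with all the keys.

Call:
{"name": "play_rows", "arguments": {"commands": [{"x": -0.029,"y": -0.019,"z": 0.003,"rx": -0.046,"ry": -0.031,"rz": 0.115,"grip": -1},{"x": -0.031,"y": -0.015,"z": 0.003,"rx": -0.046,"ry": -0.031,"rz": 0.115,"grip": -1},{"x": -0.032,"y": -0.012,"z": 0.004,"rx": -0.046,"ry": -0.031,"rz": 0.114,"grip": -1},{"x": -0.033,"y": -0.008,"z": 0.004,"rx": -0.046,"ry": -0.031,"rz": 0.115,"grip": -1},{"x": -0.034,"y": -0.005,"z": 0.005,"rx": -0.046,"ry": -0.03,"rz": 0.115,"grip": -1},{"x": -0.034,"y": -0.001,"z": 0.006,"rx": -0.046,"ry": -0.03,"rz": 0.114,"grip": -1},{"x": -0.034,"y": 0.002,"z": 0.007,"rx": -0.046,"ry": -0.031,"rz": 0.114,"grip": -1},{"x": -0.033,"y": 0.006,"z": 0.008,"rx": -0.046,"ry": -0.03,"rz": 0.115,"grip": -1},{"x": -0.031,"y": 0.009,"z": 0.01,"rx": -0.047,"ry": -0.031,"rz": 0.115,"grip": -1},{"x": -0.03,"y": 0.012,"z": 0.01,"rx": -0.046,"ry": -0.03,"rz": 0.114,"grip": -1},{"x": 0,"y": 0,"z": 0,"rx": 0,"ry": 0,"rz": 0,"grip": -1},{"x": 0,"y": 0,"z": 0,"rx": 0,"ry": 0,"rz": 0,"grip": -1}]}}

```text
time_s: 2.55
position: [0.3945, 0.2433, 0.1832]
tool_rot: [[-0.048, 0.865, 0.499], [0.999, 0.042, 0.024], [0.0, 0.5, -0.866]]
ft_force: [-0.2, 0.4, -0.0]
grip_width: 0.0854
```

```bash
cat > look1.py <<'E'
from plan import *
def look(mid,yaw,lean,name,rmax=.13):
    T=tool(yaw,lean); mid=np.array(mid)
    s=env.observe(); print(s["time_s"],s["position"].round(4),s["q"].round(1),s["ft_force"].round(2),s["wrist_torque"].round(3))
    im,W,K,M=cloud("wrist"); a=im["color"].copy()
    rk=T[:, [1,0,2]]*[1,1,-1]; feet=mid-rk@[0,0,.08]
    pts=[feet+rk@np.array(q)/1000. for q in ([12,16,92],[12,-16,92],[-12,-16,92],[-12,16,92],[18,78,30],[18,-78,30],[-18,78,30],[-18,-78,30],[18,48,30],[18,-48,30])]
    for u in proj(im,K,M,pts): cv2.circle(a,tuple(int(v) for v in u),3,(0,0,255),-1)
    cv2.imwrite(f"pics/{name}.png",a)
    m=np.isfinite(W[...,0])&(np.linalg.norm(W-mid,axis=-1)<rmax)&(W[...,2]>.03)&(im["color"].max(-1)>70)
    P=W[m]; np.save("w.npy",np.c_[P,im["color"][m]])
    x0=np.r_[feet*1000,np.radians(yaw),np.radians(lean)]
    for i in range(6):
        if len(P)<100: print("few points"); break
        x,md,r=fit(P,x0,True); x0=x; P=P[abs(r)<[8,8,5,4,3,3][i]]
    print(len(P),x[:3].round(1),"yaw,lean",np.degrees(x[3:]).round(2),md.round(2),"mid",(x[:3]+rot(x[3],x[4])@[0,0,80]).round(1))
E
python3 - <<'E'
from look1 import *
look([.4423,.2448,.1003],2.7,30,"w2")
E
```

```text
2.55 [0.3945 0.2433 0.1832] [ 22.9   6.1 109.3 -16.5  37.3  30.9] [-0.21  0.43 -0.01] [0.044 0.231 0.008]
7915 [483.3 246.6  31.9] yaw,lean [ 3.   31.51] 0.73 mid [441.6 244.5 100.1]
```

View pics/w2.png

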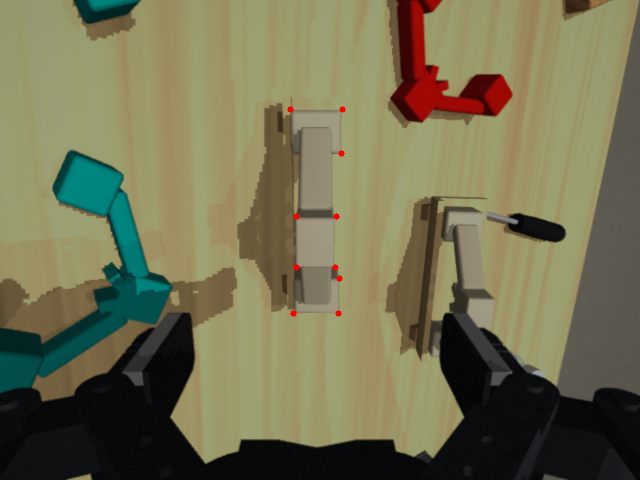

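The wrist view shows bone rocker 1 with its block at (316,240). The model's corner dots lie on its edges and it isn't a decoy. Rocker 2 is at (475,300). Descending now.

Run:
```python
from plan import *
T=tool(2.8,30); mid=np.array([.442,.2447,.1002])
plan(mid+T[:,2]*.005,T,5)
```

```text
{"x": -0.0002, "y": -0.0001, "z": 0.0201, "rx": 0.0, "ry": -0.0001, "rz": -0.0}
{"x": -0.0002, "y": -0.0001, "z": 0.0202, "rx": 0.0, "ry": -0.0, "rz": -0.0001}
{"x": -0.0003, "y": -0.0001, "z": 0.0201, "rx": 0.0, "ry": -0.0001, "rz": -0.0}
{"x": -0.0002, "y": -0.0, "z": 0.0202, "rx": 0.0, "ry": -0.0, "rz": -0.0001}
{"x": -0.0003, "y": -0.0001, "z": 0.0201, "rx": 0.0, "ry": -0.0001, "rz": -0.0}
time 2.6 end [0.4445 0.2448 0.0959] max rot 0.0001 max t 0.02020123758585102
```

Call:
{"name": "play_rows", "arguments": {"commands": [{"x": 0,"y": 0,"z": 0.025,"rx": 0,"ry": 0,"rz": 0,"grip": -1},{"x": -0.001,"y": 0,"z": 0.025,"rx": 0,"ry": 0,"rz": 0,"grip": -1},{"x": 0,"y": 0,"z": 0.025,"rx": 0,"ry": 0,"rz": 0,"grip": -0.5},{"x": 0,"y": 0,"z": 0.018,"rx": 0,"ry": 0,"rz": 0,"grip": 0},{"x": 0,"y": 0,"z": 0.008,"rx": 0,"ry": 0,"rz": 0,"grip": 0.2},{"x": 0,"y": 0,"z": 0,"rx": 0,"ry": 0,"rz": 0,"grip": 1},{"x": 0,"y": 0,"z": 0,"rx": 0,"ry": 0,"rz": 0,"grip": 1},{"x": 0,"y": 0,"z": 0,"rx": 0,"ry": 0,"rz": 0,"grip": 1},{"x": 0,"y": 0,"z": 0,"rx": 0,"ry": 0,"rz": 0,"grip": 1}], "squeeze": 40}}

```text
time_s: 3.72
position: [0.4462, 0.2451, 0.0981]
tool_rot: [[-0.048, 0.862, 0.504], [0.999, 0.041, 0.026], [0.002, 0.505, -0.863]]
ft_force: [-2.3, -3.2, 10.7]
grip_width: -0.0001
```

Run:
```python
from plan import *
s=env.observe(); print(s)
im=optics.get_image("scene")["color"]; cv2.imwrite("pics/s3.png",cv2.resize(im[170:350,270:470],None,fx=4,fy=4)[:600])
```

```text
{'time_s': 3.725, 'q': array([ 20.11983216,  18.40113499, 111.77558129, -23.17915423,
        22.27366169,  36.74743555]), 'qvel': array([-0.00143152,  0.07926529,  0.0247874 , -0.01737849,  0.09151528,
        0.00781959]), 'joint_efforts': array([ 9.59611908e-01, -2.79139942e+01, -1.28149733e+01,  1.57818133e-01,
       -7.34028239e-01, -4.20993660e-03]), 'position': array([0.44624665, 0.24506421, 0.09810998]), 'tool_rot': array([[-0.04839058,  0.86226233,  0.50414485],
       [ 0.99882722,  0.04096801,  0.02580341],
       [ 0.0015955 ,  0.50480223, -0.86323355]]), 'ft_force': array([-2.25652436, -3.226346  , 10.6678257 ]), 'wrist_torque': array([-0.41622623, -0.52325804, -0.26579038]), 'grip_width': -7.692676442512311e-05}
```

View pics/s3.png

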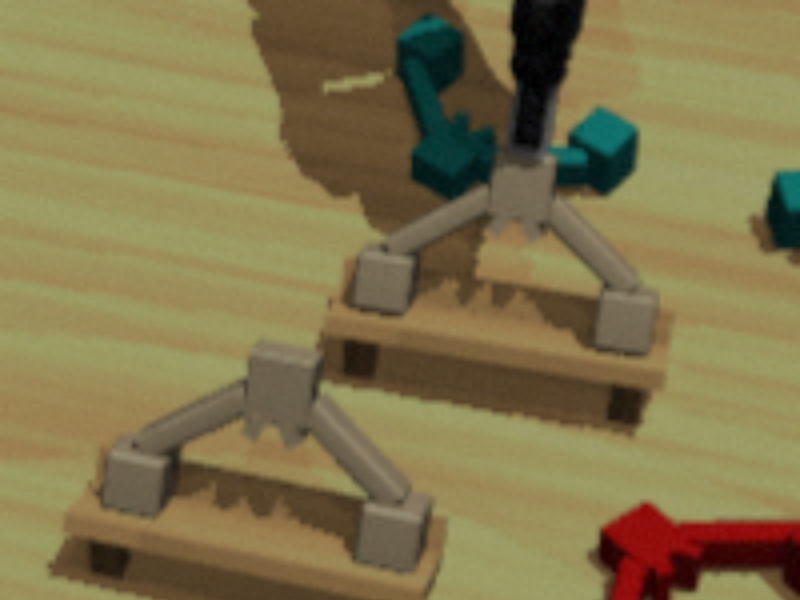

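The gripper reads fully shut with about 11 N of contact force, so something is wrong with the grasp. I'll look before moving.

Run:
```python
from plan import *
im,W,K,M=cloud("wrist"); cv2.imwrite("pics/w4.png",im["color"])
s=env.observe(); p=s["position"];T=s["tool_rot"]
a=im["color"].copy()
for u in proj(im,K,M,[p,p+T[:,2]*.014,p-T[:,2]*.005]): print(u)
im2,W2,K2,M2=cloud("scene")
print("scene",proj(im2,K2,M2,[p,p+T[:,2]*.014]))
im3,W3,K3,M3=cloud("top"); c=im3["color"]; u=proj(im3,K3,M3,[p])[0].astype(int); print(u)
cv2.imwrite("pics/t4.png",cv2.resize(c[u[1]-75:u[1]+75,u[0]-100:u[0]+100],None,fx=4,fy=4))
```

```text
[316.14902711 298.38323643]
[316.18240916 285.34478771]
[316.13583111 303.53867647]
scene [[399.54174477 215.8210632 ]
 [398.54268038 222.39608097]]
[259 276]
```

View pics/w4.png

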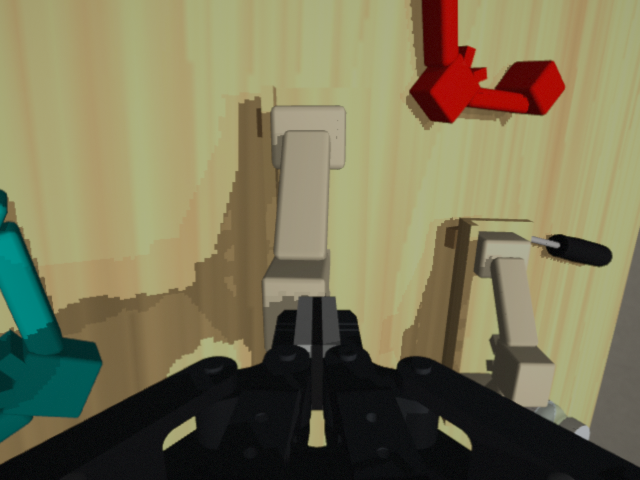

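View pics/t4.png

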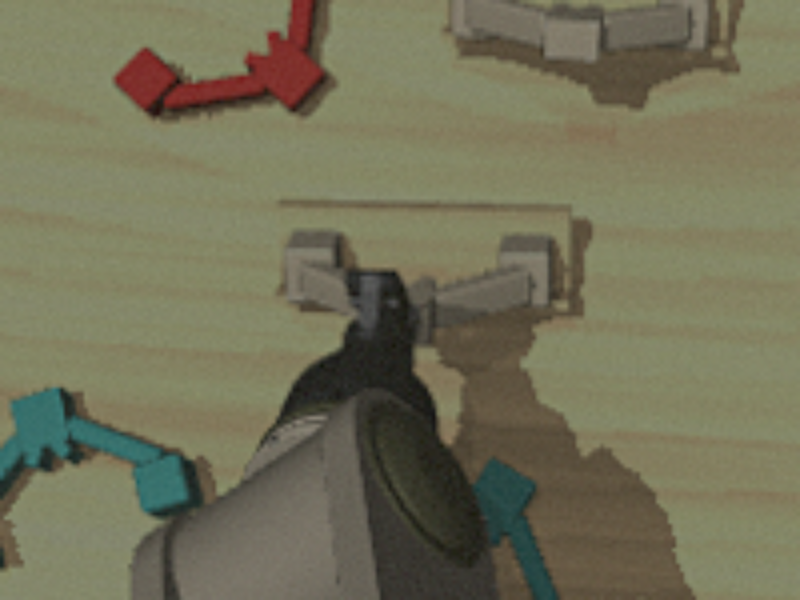

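Run:
```python
from plan import *
T=tool(2.8,30); rk=T[:,[1,0,2]]*[1,1,-1]; mid=np.array([.442,.2447,.1002]); feet=mid-rk@[0,0,.08]
B=[feet+rk@np.array([a,b,c])/1000. for a in(-12,12) for b in(-16,16) for c in(50,92)]
F=[feet+rk@np.array([a,b,c])/1000. for a in(-18,18) for b in(48,78,-48,-78) for c in(0,30)]
out=[]
for n in("wrist","scene","top"):
    im,W,K,M=cloud(n); s=env.observe(); p=s["position"];t=s["tool_rot"]
    a=cv2.resize(im["color"],None,fx=3,fy=3,interpolation=cv2.INTER_CUBIC)
    pr=lambda P:(proj(im,K,M,P)*3+1).astype(int)
    b=pr(B); 
    for i in range(8):
        for j in range(i):
            if bin(i^j).count("1")==1: cv2.line(a,tuple(map(int,b[i])),tuple(map(int,b[j])),(0,0,255),1)
    for u in pr(F): cv2.circle(a,tuple(map(int,u)),2,(255,0,0),-1)
    for q,c in((p,(0,255,0)),(p+t[:,2]*.014,(255,0,255))): cv2.circle(a,tuple(map(int,pr([q])[0])),3,c,-1)
    c=b.mean(0).astype(int); x0=max(0,c[0]-260);y0=max(0,c[1]-220)
    cr=a[y0:y0+440,x0:x0+520]; out.append(cr); cv2.imwrite(f"pics/m5_{n}.png",cr)
```

```text
(no output)
```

View pics/m5_wrist.png

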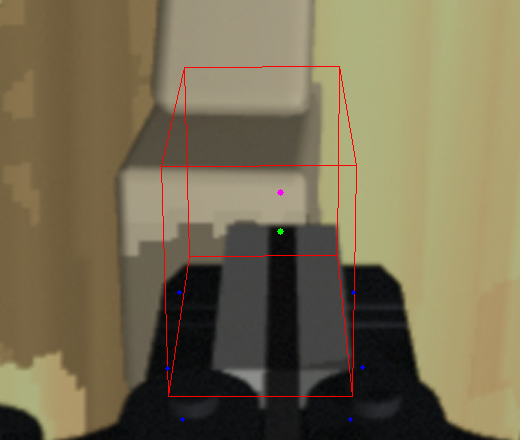

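View pics/m5_scene.png

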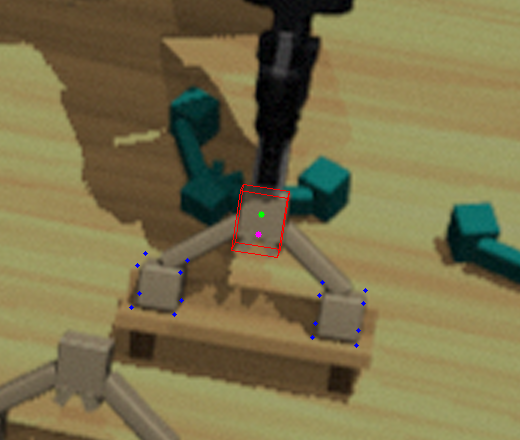

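View pics/m5_top.png

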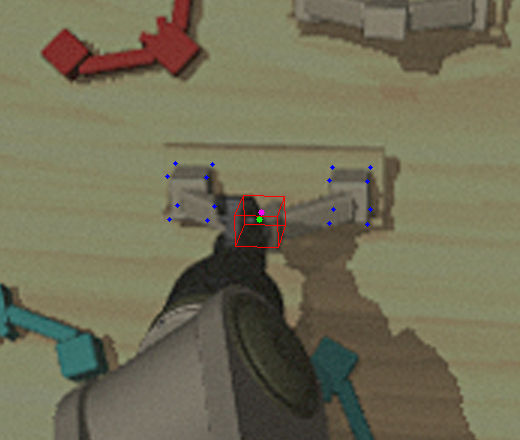

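Run:
```python
from plan import *
s=env.observe(); print(s["ft_force"],s["grip_width"],s["time_s"])
im,W,K,M=cloud("wrist"); p=s["position"];t=s["tool_rot"]
L=((W-p)@t)*1000
for v in range(240,350,6): print(v,[tuple(L[v,u].round(0).astype(int)) if np.isfinite(L[v,u,0]) else None for u in(270,285,300,310,316,322,330)])
print("cam in tool",((M[:3,3]-p)@t)*1000, t.T@M[:3,:3])
for n in("scene","top"):
    im,W,K,M=cloud(n)
    m=np.isfinite(W[...,0])&(np.abs(W-np.array([.47,.245,.08])).max(-1)<.09)&(W[...,2]>.03)&(im["color"].max(-1)>80)
    Lc=cv2.cvtColor(im["color"],cv2.COLOR_BGR2HSV)[...,1]; m&=Lc<95
    P=W[m]; x0=np.array([482,246,31,.048,.52])
    for i in range(5):
        x,md,r=fit(P,x0,True); x0=x; P=P[abs(r)<[10,8,6,5,5][i]]
    print(n,len(P),x[:3].round(1),np.degrees(x[3:]).round(1),md,"mid",(x[:3]+rot(x[3],x[4])@[0,0,80]).round(1))
```

```text
[-1.2201592  -3.88305906 12.05719635] 0.00026936687761068854 4.075
240 [(np.int64(8), np.int64(-25), np.int64(57)), (np.int64(23), np.int64(-13), np.int64(6)), (np.int64(24), np.int64(-7), np.int64(6)), (np.int64(24), np.int64(-3), np.int64(6)), (np.int64(23), np.int64(0), np.int64(6)), (np.int64(23), np.int64(2), np.int64(7)), (np.int64(3), np.int64(8), np.int64(76))]
246 [(np.int64(5), np.int64(-25), np.int64(58)), (np.int64(21), np.int64(-13), np.int64(5)), (np.int64(22), np.int64(-7), np.int64(4)), (np.int64(21), np.int64(-3), np.int64(4)), (np.int64(21), np.int64(0), np.int64(5)), (np.int64(21), np.int64(2), np.int64(6)), (np.int64(-1), np.int64(8), np.int64(75))]
252 [(np.int64(1), np.int64(-25), np.int64(58)), (np.int64(19), np.int64(-13), np.int64(3)), (np.int64(19), np.int64(-7), np.int64(3)), (np.int64(19), np.int64(-3), np.int64(3)), (np.int64(20), np.int64(0), np.int64(2)), (np.int64(19), np.int64(2), np.int64(3)), (np.int64(-4), np.int64(8), np.int64(76))]
258 [(np.int64(-2), np.int64(-25), np.int64(58)), (np.int64(16), np.int64(-13), np.int64(5)), (np.int64(16), np.int6
[... 4625 characters left out ...]
54))]
348 [(np.int64(-13), np.int64(-18), np.int64(-17)), (np.int64(14), np.int64(-8), np.int64(-62)), (np.int64(11), np.int64(-4), np.int64(-58)), (np.int64(10), np.int64(-2), np.int64(-55)), (np.int64(10), np.int64(0), np.int64(-55)), (np.int64(9), np.int64(2), np.int64(-55)), (np.int64(11), np.int64(4), np.int64(-58))]
cam in tool [  72.4919897     0.19757733 -160.21125727] [[ 8.54226746e-05 -9.58178381e-01 -2.86171598e-01]
 [ 9.99999982e-01  3.29671284e-05  1.88118890e-04]
 [-1.70817198e-04 -2.86171608e-01  9.58178366e-01]]
scene 1011 [482.  247.   31.9] [ 2.9 33.6] 1.550204060289535 mid [437.8 244.7  98.5]
top 779 [484.1 246.4  33.2] [ 2.8 33.5] 1.629755953234767 mid [440.  244.3 100. ]
```

Run:
```python
from plan import *
im,W,K,M=cloud("wrist"); s=env.observe(); p=s["position"];t=s["tool_rot"]
for z in(-30,-20,-10,0,10,14): print(z,proj(im,K,M,[p+t@(np.array([11,y,z])/1000.) for y in(43,-43,5,-5)]).round(0).tolist())
# scene cam: black gripper pts in tool frame
im,W,K,M=cloud("scene"); L=((W-p)@t)*1000
m=(im["color"].max(-1)<70)&(abs(L[...,0])<14)&(abs(L[...,1])<30)&(L[...,2]>-80)&(L[...,2]<40)
print(m.sum(),np.percentile(L[m][:,2],[50,90,95,99,100]))
q=L[m]; print(q[np.argsort(-q[:,2])[:12]].round(0))
```

```text
-30 [[443.0, 305.0], [189.0, 305.0], [331.0, 305.0], [301.0, 305.0]]
-20 [[435.0, 293.0], [197.0, 293.0], [330.0, 293.0], [302.0, 293.0]]
-10 [[428.0, 283.0], [204.0, 283.0], [329.0, 283.0], [303.0, 283.0]]
0 [[422.0, 274.0], [211.0, 274.0], [328.0, 274.0], [304.0, 274.0]]
10 [[416.0, 265.0], [216.0, 265.0], [328.0, 265.0], [304.0, 265.0]]
14 [[414.0, 262.0], [218.0, 262.0], [327.0, 262.0], [305.0, 262.0]]
248 [-41.70848362 -16.77192558 -14.51928388 -12.25879314 -11.09673063]
[[  2.   3. -11.]
 [ -3.   2. -12.]
 [ -7.   5. -12.]
 [ -9.  -3. -12.]
 [  1.  -0. -12.]
 [ -1.   2. -13.]
 [  3.  -0. -13.]
 [  5.  -0. -13.]
 [-13.   5. -13.]
 [ -7.   2. -14.]
 [  1.  -2. -14.]
 [ -3.   1. -14.]]
```

The depth data from both cameras shows the shut fingertips standing on the block's top, about 32–38 mm behind where the stated TCP offset puts them. So the effective fingertip position differs from the nominal one. I'll back off, check the rocker, and measure the fingertips in the air.

Call:
{"name": "play_rows", "arguments": {"commands": [{"x": 0,"y": 0,"z": -0.015,"rx": 0,"ry": 0,"rz": 0,"grip": 1},{"x": 0,"y": 0,"z": -0.025,"rx": 0,"ry": 0,"rz": 0,"grip": 1},{"x": 0,"y": 0,"z": -0.025,"rx": 0,"ry": 0,"rz": 0,"grip": 1},{"x": 0,"y": 0,"z": 0,"rx": 0,"ry": 0,"rz": 0,"grip": 1}]}}

```text
time_s: 4.82
position: [0.412, 0.2433, 0.1539]
tool_rot: [[-0.049, 0.863, 0.502], [0.999, 0.041, 0.026], [0.002, 0.503, -0.864]]
ft_force: [0.1, -0.7, -0.6]
grip_width: -0.0001
```

```bash
cat > tips.py <<'E'
from look1 import *
def tips(name,extra=()):
    im,W,K,M=cloud("wrist"); s=env.observe(); p=s["position"];t=s["tool_rot"]; L=((W-p)@t)*1000
    np.savez("w_%s.npz"%name,L=L,c=im["color"],W=W)
    m=(im["color"].max(-1)<110)&(abs(L[...,0])<16)&(abs(L[...,1])<65)&(L[...,2]>-70)&(L[...,2]<40)
    q=L[m]; print(s["time_s"],"width",s["grip_width"],p.round(4)); 
    for lo,hi in((-65,-30),(-30,-8),(-8,0),(0,8),(8,30),(30,65)):
        w=q[(q[:,1]>lo)&(q[:,1]<hi)]
        if len(w)>20: print((lo,hi),len(w),"z pct",np.percentile(w[:,2],[50,90,98,100]).round(0),"y tip",np.median(w[w[:,2]>np.percentile(w[:,2],95)][:,1]).round(1),"x",np.percentile(w[:,0],[2,50,98]).round(0))
E
python3 - <<'E'
from tips import *
tips("a"); look([.442,.2447,.1002],2.8,30,"w6")
E
```

```text
4.875 width -0.00027597205961355946 [0.4122 0.2432 0.1528]
(-65, -30) 103 z pct [-69. -67. -66. -65.] y tip -30.4 x [-8. 12. 12.]
(-30, -8) 1824 z pct [-64. -35. -28. -24.] y tip -10.1 x [ 6.  8. 14.]
(-8, 0) 2447 z pct [-56. -32. -25. -22.] y tip -3.2 x [-9. 11. 13.]
(0, 8) 2697 z pct [-56. -33. -24. -21.] y tip 3.8 x [-9. 11. 13.]
(8, 30) 1983 z pct [-64. -34. -28. -24.] y tip 10.6 x [ 6.  7. 14.]
(30, 65) 141 z pct [-69. -66. -65. -64.] y tip 30.4 x [-8. 12. 12.]
4.875 [0.4122 0.2432 0.1528] [ 21.8  10.2 110.8 -18.1  31.6  32.1] [ 0.57 -0.58 -0.77] [ 0.017  0.245 -0.008]
8677 [482.1 247.3  32.1] yaw,lean [ 3.93 33.75] 0.79 mid [437.8 244.3  98.7]
```

View pics/w6.png

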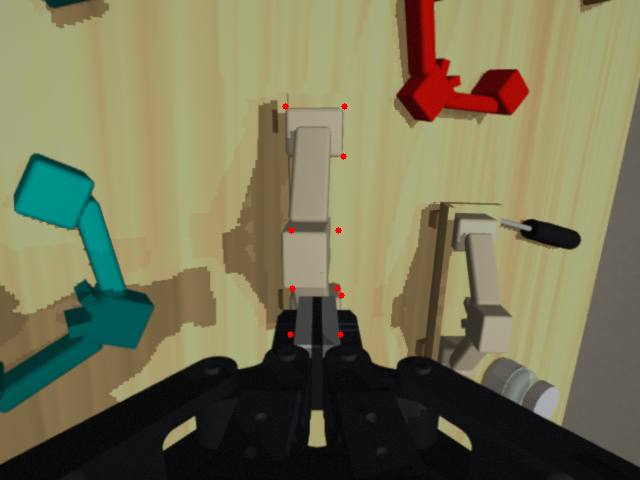

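Run:
```python
from plan import *
s=env.observe(); p=s["position"];t=s["tool_rot"]
for n in("scene","top"):
    im,W,K,M=cloud(n); L=((W-p)@t)*1000
    m=(im["color"].max(-1)<90)&(abs(L[...,0])<14)&(abs(L[...,1])<14)&(L[...,2]>-80)&(L[...,2]<40)
    print(n,m.sum(),np.percentile(L[m][:,2],[50,90,95,99,100]))
    a=cv2.resize(im["color"],None,fx=4,fy=4,interpolation=cv2.INTER_CUBIC)
    for z,c in((14,(255,0,255)),(0,(0,255,0)),(-22,(0,0,255))):
        u=proj(im,K,M,[p+t[:,2]*z/1000])[0]*4+1.5; cv2.circle(a,tuple(u.astype(int).tolist()),3,c,-1)
    u=(proj(im,K,M,[p])[0]*4).astype(int); cv2.imwrite(f"pics/p7_{n}.png",a[u[1]-220:u[1]+220,u[0]-250:u[0]+250])
```

```text
scene 183 [-36.97603466 -21.06557654 -19.01367062 -17.51915026 -16.8616398 ]
top 29 [-35.4115835  -22.57955833 -22.18360926 -20.66595987 -20.11713364]
```

View pics/p7_scene.png

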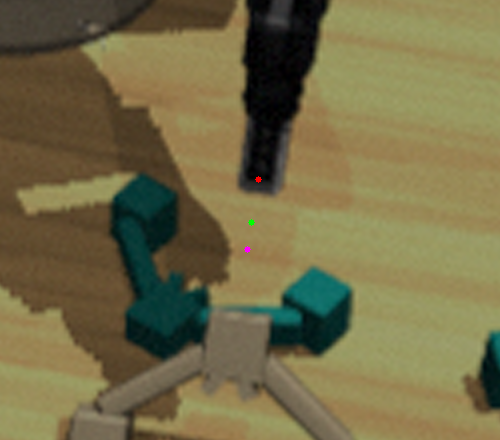

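The picture confirms it: the red dot, at tool z −22 mm, sits at the real fingertip near (258,185), while the stated tip point (magenta) floats in air. The real tip is about 33 mm behind nominal along tool z, so I'll correct for that offset. I'm opening the gripper and replanning.

Run:
```python
from plan import *
T=tool(3.4,32.3); mid=np.array([.438,.2443,.0988])
print("pre");plan(mid-T[:,2]*.024,T,4,nd=3)
print("full");plan(mid+T[:,2]*.036,T,6,nd=3)
```

```text
pre
{"x": 0.0, "y": -0.001, "z": 0.009, "rx": -0.01, "ry": 0.002, "rz": -0.003}
{"x": 0.0, "y": -0.001, "z": 0.008, "rx": -0.01, "ry": 0.001, "rz": -0.002}
{"x": 0.0, "y": -0.002, "z": 0.009, "rx": -0.011, "ry": 0.002, "rz": -0.003}
{"x": 0.0, "y": -0.002, "z": 0.008, "rx": -0.01, "ry": 0.001, "rz": -0.002}
time 5.025 end [0.4247 0.2435 0.119 ] max rot 0.011575836902790225 max t 0.009219544457292887
full
{"x": 0.0, "y": -0.0, "z": 0.016, "rx": -0.007, "ry": 0.001, "rz": -0.002}
{"x": 0.0, "y": -0.001, "z": 0.016, "rx": -0.007, "ry": 0.001, "rz": -0.002}
{"x": 0.0, "y": -0.001, "z": 0.016, "rx": -0.007, "ry": 0.001, "rz": -0.002}
{"x": 0.0, "y": -0.001, "z": 0.015, "rx": -0.007, "ry": 0.001, "rz": -0.001}
{"x": 0.0, "y": -0.001, "z": 0.016, "rx": -0.007, "ry": 0.001, "rz": -0.002}
{"x": 0.0, "y": -0.0, "z": 0.015, "rx": -0.006, "ry": 0.001, "rz": -0.001}
time 5.025 end [0.4573 0.2452 0.0686] max rot 0.007348469228349534 max t 0.016031219541881397
```

Call:
{"name": "play_rows", "arguments": {"commands": [{"x": 0,"y": 0,"z": 0,"rx": 0,"ry": 0,"rz": 0,"grip": -1},{"x": 0,"y": 0,"z": 0,"rx": 0,"ry": 0,"rz": 0,"grip": -1},{"x": 0,"y": -0.001,"z": 0.016,"rx": -0.007,"ry": 0.001,"rz": -0.002,"grip": -1},{"x": 0,"y": -0.001,"z": 0.016,"rx": -0.007,"ry": 0.001,"rz": -0.002,"grip": -1},{"x": 0,"y": -0.001,"z": 0.016,"rx": -0.007,"ry": 0.001,"rz": -0.002,"grip": -1},{"x": 0,"y": -0.001,"z": 0.015,"rx": -0.007,"ry": 0.001,"rz": -0.002,"grip": -1},{"x": 0,"y": 0,"z": 0.016,"rx": -0.007,"ry": 0.001,"rz": -0.001,"grip": -1},{"x": 0,"y": 0,"z": 0.015,"rx": -0.006,"ry": 0.001,"rz": -0.001,"grip": -1},{"x": 0,"y": 0,"z": 0,"rx": 0,"ry": 0,"rz": 0,"grip": -1}]}}

```text
time_s: 6.15
position: [0.4574, 0.245, 0.0682]
tool_rot: [[-0.059, 0.844, 0.532], [0.998, 0.05, 0.031], [-0.0, 0.533, -0.846]]
ft_force: [0.2, -0.7, 0.7]
grip_width: 0.0855
```

Run:
```python
from tips import *
tips("b"); look([.438,.2443,.0988],3.4,32.3,"w8")
L=np.load("w_b.npz")["L"]
m=(abs(L[...,0])<30)&(abs(L[...,1])<25)&(L[...,2]<-20)&(L[...,2]>-80)
q=L[m]; print(len(q),"block top in tool: y",np.percentile(q[:,1],[2,50,98]),"z",np.percentile(q[:,2],[2,50,98]),"x",np.percentile(q[:,0],[2,50,98]))
```

```text
6.2 width 0.0853620121730473 [0.4574 0.2451 0.0688]
(-65, -30) 5065 z pct [-54. -38. -32.  40.] y tip -42.8 x [-10.   7.  11.]
(-30, -8) 1097 z pct [-47. -33.  31.  38.] y tip -17.1 x [-14.  -4.  16.]
(-8, 0) 785 z pct [-48. -44. -30. -26.] y tip -3.9 x [-14.  -1.  16.]
(0, 8) 1261 z pct [-48. -46. -33. -26.] y tip 3.3 x [-14.  -2.  16.]
(8, 30) 409 z pct [-48. -34. -25. -22.] y tip 9.8 x [-14.  -2.  16.]
(30, 65) 5024 z pct [-53. -37. -33. -29.] y tip 42.7 x [-10.   7.  11.]
6.2 [0.4574 0.2451 0.0688] [ 19.7  22.6 113.9 -35.7  15.   48.7] [-0.79  0.22  1.31] [-0.027  0.194  0.011]
22232 [481.3 246.8  32. ] yaw,lean [ 3.39 33.61] 0.6 mid [437.1 244.1  98.6]
11729 block top in tool: y [-12.87966825  -1.39715669   9.68854515] z [-49.21135364 -47.37150856 -21.48257761] x [-13.49919356  11.90932825  28.73515421]
```

View pics/w8.png

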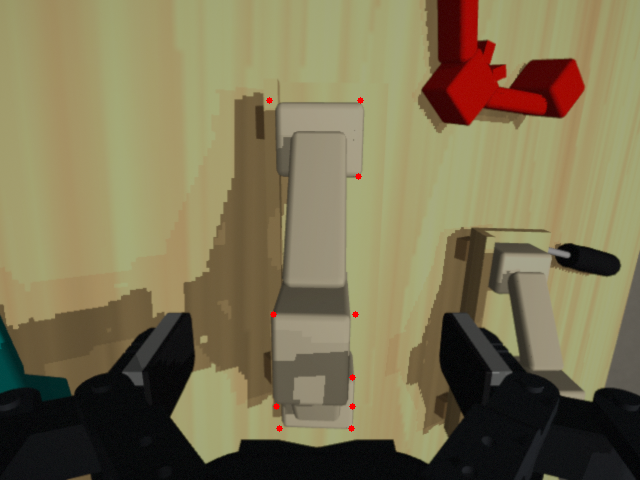

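The wrist view shows the block at (312,350), centred between the open pads to within 1.5 mm. Closing now.

Call:
{"name": "play_rows", "arguments": {"commands": [{"x": 0,"y": -0.001,"z": 0,"rx": 0,"ry": 0,"rz": 0,"grip": 0.2},{"x": 0,"y": 0,"z": 0,"rx": 0,"ry": 0,"rz": 0,"grip": 0.3},{"x": 0,"y": 0,"z": 0,"rx": 0,"ry": 0,"rz": 0,"grip": 1},{"x": 0,"y": 0,"z": 0,"rx": 0,"ry": 0,"rz": 0,"grip": 1},{"x": 0,"y": 0,"z": 0,"rx": 0,"ry": 0,"rz": 0,"grip": 1}], "squeeze": 40}}

```text
time_s: 6.88
position: [0.457, 0.2453, 0.0691]
tool_rot: [[-0.059, 0.843, 0.535], [0.998, 0.049, 0.032], [0.001, 0.536, -0.844]]
ft_force: [1.6, -0.5, 3.6]
grip_width: 0.0233
```

Run:
```python
from tips import *
s=env.observe(); print(s["grip_width"],s["ft_force"],s["wrist_torque"])
tips("c"); look([.438,.2443,.0988],3.4,32.3,"w9")
```

```text
0.02329675136680749 [ 1.56749895 -0.46337306  3.58461388] [-0.05515397 -0.23207351 -0.18435787]
6.925 width 0.023241520776057498 [0.4571 0.2454 0.0691]
(-65, -30) 817 z pct [-68. -63. -61. -60.] y tip -31.3 x [-8. 12. 14.]
(-30, -8) 4858 z pct [-52. -33. -24.  38.] y tip -16.1 x [-12.   8.  16.]
(-8, 0) 1587 z pct [-47. -41. -28. -25.] y tip -3.5 x [-14.  -3.  16.]
(0, 8) 1763 z pct [-47. -37. -28. -25.] y tip 4.3 x [-14.  -2.  16.]
(8, 30) 4809 z pct [-53. -33. -26. -22.] y tip 17.0 x [-11.   9.  16.]
(30, 65) 840 z pct [-67. -63. -61. -59.] y tip 31.6 x [-7. 12. 14.]
6.925 [0.4571 0.2454 0.0691] [ 19.8  22.5 114.1 -36.1  14.8  49.2] [ 0.01 -0.7   4.76] [-0.078 -0.237 -0.146]
22026 [480.4 246.7  31. ] yaw,lean [ 3.29 31.4 ] 0.63 mid [438.8 244.3  99.2]
```

View pics/w9.png

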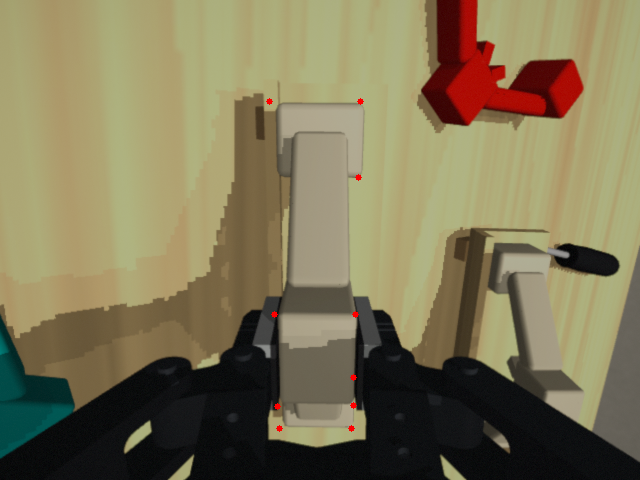

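The grasp is good: width 23 mm and model and picture agree. Lifting straight up.

Call:
{"name": "play_rows", "arguments": {"commands": [{"x": 0,"y": 0.003,"z": -0.004,"rx": 0,"ry": 0,"rz": 0,"grip": 1},{"x": 0,"y": 0.005,"z": -0.008,"rx": 0,"ry": 0,"rz": 0,"grip": 1},{"x": 0,"y": 0.011,"z": -0.017,"rx": 0,"ry": 0,"rz": 0,"grip": 1},{"x": 0,"y": 0.013,"z": -0.021,"rx": 0,"ry": 0,"rz": 0,"grip": 1},{"x": 0,"y": 0.013,"z": -0.021,"rx": 0,"ry": 0,"rz": 0,"grip": 1},{"x": 0,"y": 0.013,"z": -0.021,"rx": 0,"ry": 0,"rz": 0,"grip": 1}]}}

```text
time_s: 7.72
position: [0.4556, 0.2449, 0.1774]
tool_rot: [[-0.059, 0.845, 0.532], [0.998, 0.05, 0.031], [-0.0, 0.533, -0.846]]
ft_force: [0.3, 0.1, -1.4]
grip_width: 0.0235
```

Run:
```python
from plan import *
s=env.observe(); print(s["grip_width"],s["ft_force"],s["wrist_torque"],s["position"],s["q"].round(1))
T=tool(8,0); k=np.array([.4765,-.182])
plan([*k,.21-.0352],T,16,nd=3)
```

```text
0.023484201404232977 [ 0.29058827  0.05043717 -1.39164588] [-0.01780617  0.35537496 -0.00851552] [0.45562163 0.24493703 0.17736596] [ 19.8  11.  105.3 -15.8  33.5  27.3]
{"x": -0.027, "y": -0.0, "z": -0.0, "rx": 0.035, "ry": 0.001, "rz": -0.005}
{"x": -0.027, "y": -0.0, "z": -0.0, "rx": 0.035, "ry": 0.001, "rz": -0.005}
{"x": -0.027, "y": -0.001, "z": -0.0, "rx": 0.035, "ry": 0.001, "rz": -0.005}
{"x": -0.027, "y": -0.001, "z": -0.0, "rx": 0.035, "ry": 0.002, "rz": -0.005}
{"x": -0.027, "y": -0.001, "z": -0.0, "rx": 0.035, "ry": 0.001, "rz": -0.005}
{"x": -0.027, "y": -0.001, "z": -0.0, "rx": 0.035, "ry": 0.002, "rz": -0.005}
{"x": -0.027, "y": -0.001, "z": -0.0, "rx": 0.035, "ry": 0.002, "rz": -0.005}
{"x": -0.026, "y": -0.001, "z": -0.0, "rx": 0.035, "ry": 0.001, "rz": -0.005}
{"x": -0.027, "y": -0.001, "z": -0.0, "rx": 0.035, "ry": 0.002, "rz": -0.005}
{"x": -0.026, "y": -0.002, "z": -0.0, "rx": 0.035, "ry": 0.001, "rz": -0.005}
{"x": -0.026, "y": -0.002, "z": -0.0, "rx": 0.035, "ry": 0.002, "rz": -0.005}
{"x": -0.027, "y": -0.002, "z": -0.0, "rx": 0.035, "ry": 0.001, "rz": -0.005}
{"x": -0.026, "y": -0.002, "z": -0.0, "rx": 0.035, "ry": 0.002, "rz": -0.005}
{"x": -0.027, "y": -0.002, "z": -0.0, "rx": 0.036, "ry": 0.001, "rz": -0.004}
{"x": -0.026, "y": -0.002, "z": -0.0, "rx": 0.035, "ry": 0.002, "rz": -0.005}
{"x": -0.027, "y": -0.002, "z": -0.0, "rx": 0.036, "ry": 0.001, "rz": -0.004}
time 7.725 end [ 0.4768 -0.1822  0.1746] max rot 0.03623534186398687 max t 0.027073972741361765
```

Call:
{"name": "play_rows", "arguments": {"commands": [{"x": -0.014,"y": 0,"z": 0,"rx": 0.018,"ry": 0.001,"rz": -0.003,"grip": 1},{"x": -0.027,"y": 0,"z": 0,"rx": 0.035,"ry": 0.001,"rz": -0.005,"grip": 1},{"x": -0.034,"y": 0,"z": 0,"rx": 0.044,"ry": 0.001,"rz": -0.006,"grip": 1},{"x": -0.034,"y": -0.001,"z": 0,"rx": 0.044,"ry": 0.002,"rz": -0.006,"grip": 1},{"x": -0.034,"y": -0.001,"z": 0,"rx": 0.044,"ry": 0.002,"rz": -0.006,"grip": 1},{"x": -0.034,"y": -0.001,"z": 0,"rx": 0.044,"ry": 0.002,"rz": -0.006,"grip": 1},{"x": -0.034,"y": -0.001,"z": 0,"rx": 0.044,"ry": 0.002,"rz": -0.006,"grip": 1},{"x": -0.034,"y": -0.002,"z": 0,"rx": 0.044,"ry": 0.002,"rz": -0.006,"grip": 1},{"x": -0.034,"y": -0.002,"z": 0,"rx": 0.044,"ry": 0.002,"rz": -0.006,"grip": 1},{"x": -0.034,"y": -0.002,"z": 0,"rx": 0.044,"ry": 0.002,"rz": -0.006,"grip": 1},{"x": -0.034,"y": -0.003,"z": 0,"rx": 0.044,"ry": 0.002,"rz": -0.006,"grip": 1},{"x": -0.034,"y": -0.003,"z": 0,"rx": 0.044,"ry": 0.002,"rz": -0.006,"grip": 1}]}}

```text
time_s: 9.22
position: [0.4751, -0.1366, 0.1743]
tool_rot: [[-0.129, 0.989, 0.068], [0.992, 0.129, 0.009], [0.0, 0.068, -0.998]]
ft_force: [1.1, -0.2, -1.3]
grip_width: 0.0237
```

Run:
```python
from plan import *
s=env.observe(); print(s["grip_width"],s["ft_force"],s["wrist_torque"],s["position"],s["q"].round(1))
T=tool(8,0); k=np.array([.4765,-.182])
plan([*k,.21-.0352],T,4,nd=4)
```

```text
0.023650379168672624 [ 1.12973436 -0.20273356 -1.31774725] [ 0.00148277  0.0767386  -0.00205288] [ 0.47514501 -0.13663987  0.17433886] [-31.2  16.7  89.5   2.6  70.8 -39.4]
{"x": -0.0113, "y": -0.0011, "z": -0.0002, "rx": 0.0171, "ry": -0.0, "rz": -0.0026}
{"x": -0.0113, "y": -0.0012, "z": -0.0002, "rx": 0.017, "ry": -0.0, "rz": -0.0026}
{"x": -0.0113, "y": -0.0012, "z": -0.0001, "rx": 0.0171, "ry": -0.0, "rz": -0.0025}
{"x": -0.0112, "y": -0.0012, "z": -0.0002, "rx": 0.017, "ry": -0.0001, "rz": -0.0026}
time 9.225 end [ 0.4765 -0.182   0.1748] max rot 0.017296531444194237 max t 0.011365298060323803
```

Call:
{"name": "play_rows", "arguments": {"commands": [{"x": -0.0115,"y": -0.001,"z": 0,"rx": 0.017,"ry": 0,"rz": -0.0025,"grip": 1},{"x": -0.0115,"y": -0.001,"z": 0,"rx": 0.017,"ry": 0,"rz": -0.0025,"grip": 1},{"x": -0.0115,"y": -0.001,"z": 0,"rx": 0.017,"ry": 0,"rz": -0.0025,"grip": 1},{"x": -0.011,"y": -0.0015,"z": -0.001,"rx": 0.017,"ry": 0,"rz": -0.0025,"grip": 1},{"x": 0,"y": 0,"z": 0,"rx": 0,"ry": 0,"rz": 0,"grip": 1},{"x": 0,"y": 0,"z": 0,"rx": 0,"ry": 0,"rz": 0,"grip": 1}]}}

```text
time_s: 9.98
position: [0.4772, -0.1812, 0.1759]
tool_rot: [[-0.139, 0.99, 0.003], [0.99, 0.139, -0.001], [-0.001, 0.003, -1.0]]
ft_force: [0.6, 0.6, -0.8]
grip_width: 0.0239
```

```bash
cat > chk.py <<'E'
from plan import *
def sdfk(p): # knife blade box, stand frame
    return np.minimum(box(p,np.array([0,0,6.]),np.array([35,100,6.])),box(p,np.array([0,0,51.]),np.array([10,2,41.])))
def chk(tag,crop=True):
    s=env.observe(); p=s["position"]; t=s["tool_rot"]; print(s["time_s"],"p",p.round(4),"w",s["grip_width"].round(4),"F",s["ft_force"].round(2),"T",s["wrist_torque"].round(3)); print(t.round(3).tolist())
    mid=p-t[:,2]*.0352
    out={}
    for n in("scene","top","wrist"):
        im,W,K,M=cloud(n); out[n]=(im,W,K,M)
        np.savez(f"k_{n}.npz",W=W,c=im["color"])
        C=im["color"].astype(int)
        if n!="wrist":
            sat=cv2.cvtColor(im["color"],cv2.COLOR_BGR2HSV)[...,1]
            m=np.isfinite(W[...,0])&(abs(W[...,0]-mid[0])<.04)&(abs(W[...,1]-mid[1])<.1)&(W[...,2]>mid[2]-.09)&(W[...,2]<mid[2]+.02)&(C.max(-1)>85)
            P=W[m]*1000; x0=np.array([*(mid*1000-[0,0,80]),np.arctan2(t[1,1],t[0,1]),0.,0.])
            Rf=lambda v:(R.from_euler('z',v[3])*R.from_euler('y',-v[4])*R.from_euler('x',v[5])).as_matrix()
            for i in range(5):
                if len(P)<60: print(n,"few",len(P)); break
                f=lambda v:sdf((P-v[:3])@Rf(v))
                q=least_squares(f,x0,loss='soft_l1',f_scale=1.5,x_scale=[5,5,5,.05,.05,.05]); x0=q.x; P=P[abs(f(x0))<[10,8,6,5,5][i]]
            else:
                print(n,"rocker n",len(P),"yaw lean pitch",np.degrees(x0[3:]).round(1),"mid",(x0[:3]+Rf(x0)@[0,0,80]).round(1),"notch",(x0[:3]+Rf(x0)@[0,0,58]).round(1),"med",np.median(abs(f(x0))).round(2))
        m=np.isfinite(W[...,0])&(abs(W[...,0]-.4765)<.06)&(abs(W[...,1]+.182)<.125)&(W[...,2]>.006)&(W[...,2]<.1)&(C.max(-1)<110)
        P=W[m]*1000; x0=np.array([476.5,-182,0,np.radians(8)])
        for i in range(4):
            if len(P)<100: break
            f=lambda v:sdfk((P-v[:3])@R.from_euler('z',v[3]).as_matrix())
            q=least_squares(f,x0,loss='soft_l1',f_scale=1.5,x_scale=[5,5,5,.05]); x0=q.x; P=P[abs(f(x0))<6]
        print(n,"stand n",len(P),x0[:3].round(1),np.degrees(x0[3]).round(1))
    im,W,K,M=out["scene"]
    u=proj(im,K,M,[[.4765,-.182,.1]])[0].astype(int)
    a=cv2.resize(im["color"][u[1]-55:u[1]+45,u[0]-70:u[0]+70],None,fx=5,fy=5,interpolation=cv2.INTER_CUBIC); cv2.imwrite(f"pics/{tag}_s.png",a)
    cv2.imwrite(f"pics/{tag}_w.png",out["wrist"][0]["color"])
E
python3 -c "
from chk import *
chk('k1')"
```

```text
Traceback (most recent call last):
  File "chk.py", line 5, in chk
    s=env.observe(); p=s["position"]; t=s["tool_rot"]; print(s["time_s"],"p",p.round(4),"w",s["grip_width"].round(4),"F",s["ft_force"].round(2),"T",s["wrist_torque"].round(3)); print(t.round(3).tolist())
                                                                                            ^^^^^^^^^^^^^^^^^^^^^
AttributeError: 'float' object has no attribute 'round'
```

```bash
sed -i 's/s\["grip_width"\].round(4)/round(s["grip_width"],4)/' chk.py; python3 -c "
from chk import *
chk('k1')"
```

```text
9.975 p [ 0.4772 -0.1812  0.1759] w 0.0239 F [ 0.56  0.56 -0.83] T [-0.021  0.03   0.033]
[[-0.139, 0.99, 0.003], [0.99, 0.139, -0.001], [-0.001, 0.003, -1.0]]
scene rocker n 368 yaw lean pitch [ 8.   0.5 -0.2] mid [ 479.4 -178.8  208.6] notch [ 479.6 -178.9  186.6] med 1.41
scene stand n 2009 [ 476.8 -180.9   -0.6] 7.8
top rocker n 295 yaw lean pitch [ 9.5  1.2 -3.7] mid [ 478.6 -177.3  215.7] notch [ 479.3 -178.6  193.8] med 1.26
top stand n 734 [ 476.9 -185.2    1.6] 7.7
wrist stand n 5485 [ 476.7 -185.5    1. ] 7.3
```

View pics/k1_s.png

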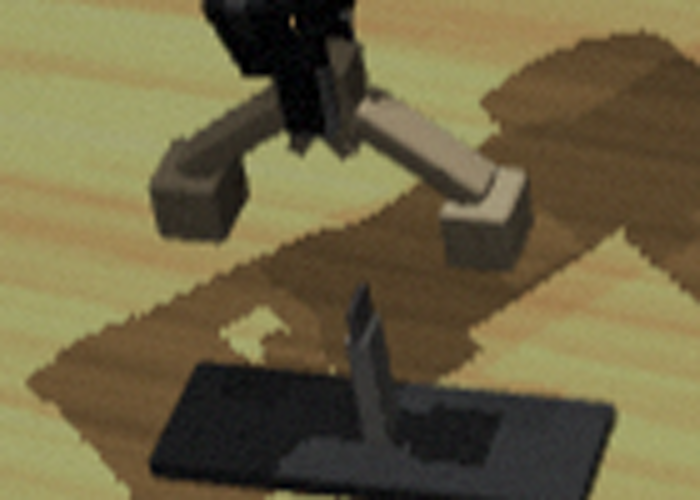

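View pics/k1_w.png

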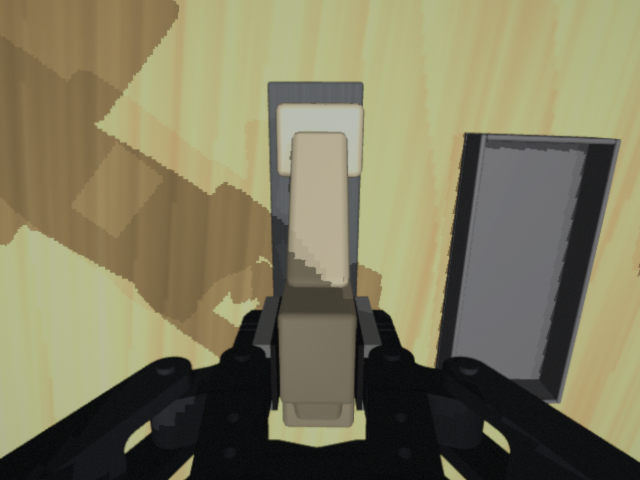

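```bash
cat > ov.py <<'E'
from chk import *
def ov(tag,ky,kx=.4765,kyaw=8,kz=0,dmid=(0,0,0),cams=("scene","top"),rw=True):
    s=env.observe(); p=s["position"]; t=s["tool_rot"]; mid=p-t[:,2]*.0352+np.array(dmid)
    rk=t[:,[1,0,2]]*[1,1,-1]; S=R.from_euler('z',kyaw,degrees=True).as_matrix()
    def bx(c,h): return [np.array(c)+np.array([a,b,d])*np.array(h) for a in(-1,1) for b in(-1,1) for d in(-1,1)]
    for n in cams:
        im,W,K,M=cloud(n); f=6
        a=cv2.resize(im["color"],None,fx=f,fy=f,interpolation=cv2.INTER_CUBIC)
        pr=lambda P:(proj(im,K,M,P)*f+(f-1)/2).astype(int)
        def wire(pts,col):
            b=pr(pts)
            for i in range(8):
                for j in range(i):
                    if bin(i^j).count("1")==1: cv2.line(a,tuple(map(int,b[i])),tuple(map(int,b[j])),col,1,cv2.LINE_AA)
        feet=mid-rk@[0,0,.08]
        if rw:
            for c,h in(([0,0,71],[12,16,21]),([0,63,15],[18,15,15]),([0,-63,15],[18,15,15])): wire([feet+rk@q/1000 for q in bx(c,h)],(0,0,255))
        o=np.array([kx,ky,kz])
        for c,h in(([0,0,6],[35,100,6]),([0,0,82],[10,2,10])): wire([o+S@q/1000 for q in bx(c,h)],(0,255,0))
        c=pr([[kx,ky,min(.12,(mid[2]+.09)/2)]])[0]; x0=max(0,c[0]-390);y0=max(0,c[1]-290)
        cv2.imwrite(f"pics/{tag}_{n}.png",a[y0:y0+580,x0:x0+780])
E
python3 -c "
from ov import *
ov('o1',-.182)"
```

```text
(no output)
```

View pics/o1_scene.png

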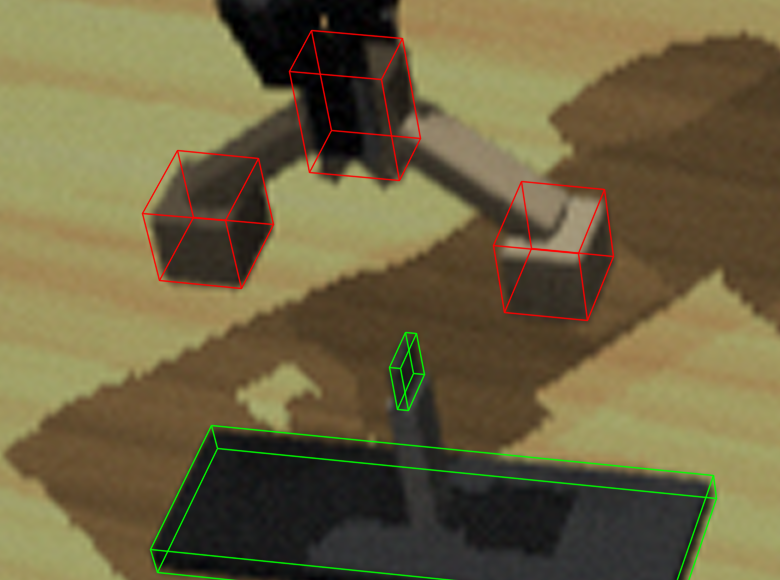

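View pics/o1_top.png

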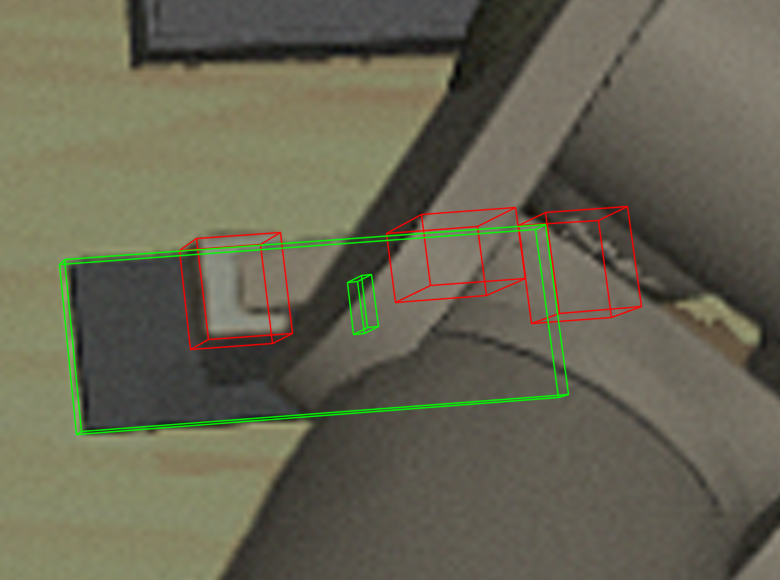

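The overlay of the held rocker and stand models matches the scene picture within about 1 mm; in the top view both are shifted equally. The top-view shift is a camera calibration bias. Descending to about 10 mm above the seat.

Call:
{"name": "play_rows", "arguments": {"commands": [{"x": -0.001,"y": -0.001,"z": 0.015,"rx": 0,"ry": 0,"rz": 0,"grip": 1},{"x": 0,"y": 0,"z": 0.02,"rx": 0,"ry": 0,"rz": 0,"grip": 1},{"x": 0,"y": 0,"z": 0.02,"rx": 0,"ry": 0,"rz": 0,"grip": 1},{"x": 0,"y": 0,"z": 0.02,"rx": -0.003,"ry": 0,"rz": 0,"grip": 1},{"x": 0,"y": 0,"z": 0.011,"rx": 0,"ry": 0,"rz": 0,"grip": 1},{"x": 0,"y": 0,"z": 0,"rx": 0,"ry": 0,"rz": 0,"grip": 1},{"x": 0,"y": 0,"z": 0,"rx": 0,"ry": 0,"rz": 0,"grip": 1}]}}

```text
time_s: 11.1
position: [0.4771, -0.1829, 0.0906]
tool_rot: [[-0.139, 0.99, 0.007], [0.99, 0.139, -0.001], [-0.002, 0.007, -1.0]]
ft_force: [-0.4, -0.3, -1.0]
grip_width: 0.0232
```

```bash
python3 -c "
from ov import *
ov('o2',-.182,cams=('scene',)); s=env.observe(); print(s['position'],s['tool_rot'],s['ft_force'],s['wrist_torque'],s['time_s'])
im=cv2.imread('pics/o2_scene.png')
c=optics.get_image('scene')['color']; cv2.imwrite('pics/o2b.png',cv2.resize(c[155:245,150:270],None,fx=6,fy=6,interpolation=cv2.INTER_CUBIC))
"
```

```text
[ 0.47714906 -0.18292732  0.09059778] [[-0.13872745  0.99030198  0.0075283 ]
 [ 0.99032782  0.13874105 -0.00131218]
 [-0.00234394  0.00727345 -0.9999708 ]] [ 0.27831322  0.13627061 -0.94368396] [-0.01787164  0.01747195 -0.0265064 ] 11.15
```

View pics/o2_scene.png

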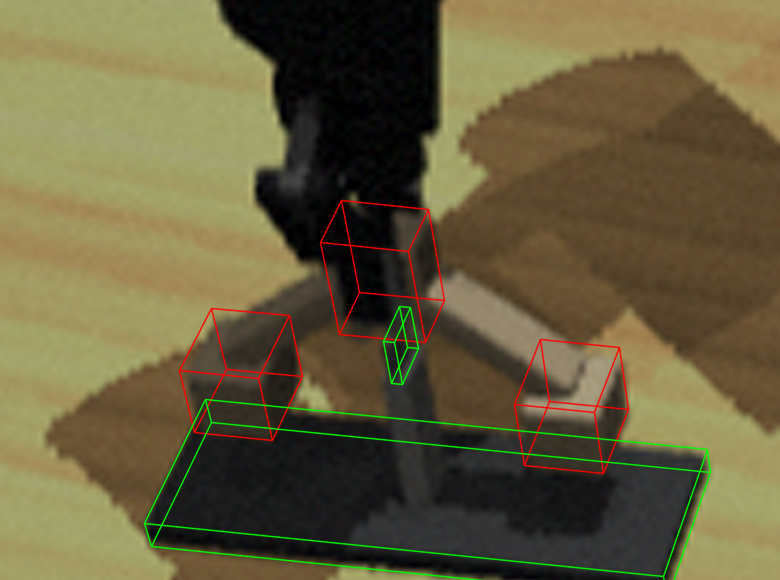

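View pics/o2b.png

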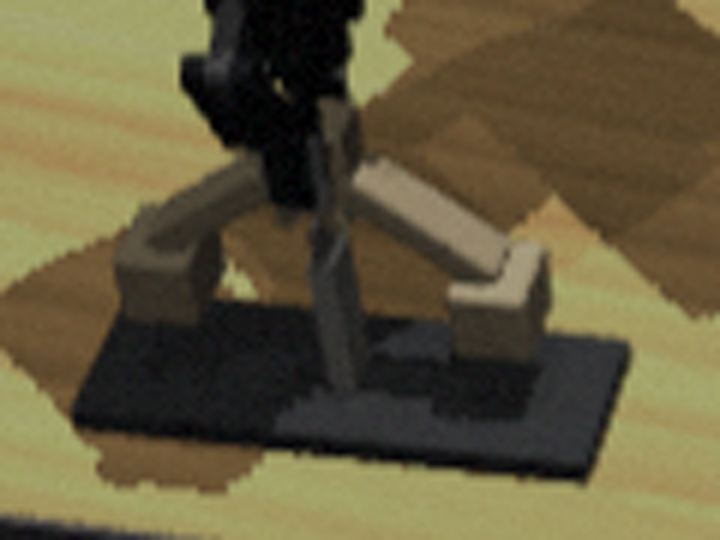

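The edge is under the notch mouth: blade near face around (318,240), notch centre about (319,215) in the zoom. Lowering slowly onto the edge.

Call:
{"name": "play_rows", "arguments": {"commands": [{"x": 0.0005,"y": 0,"z": 0.004,"rx": -0.003,"ry": -0.002,"rz": 0,"grip": 1},{"x": 0,"y": 0,"z": 0.003,"rx": -0.003,"ry": 0,"rz": 0,"grip": 1},{"x": 0,"y": 0,"z": 0.002,"rx": 0,"ry": 0,"rz": 0,"grip": 1},{"x": 0,"y": 0,"z": 0.001,"rx": 0,"ry": 0,"rz": 0,"grip": 1},{"x": 0,"y": 0,"z": 0,"rx": 0,"ry": 0,"rz": 0,"grip": 1}]}}

```text
time_s: 11.82
position: [0.4772, -0.183, 0.0802]
tool_rot: [[-0.139, 0.99, 0.014], [0.99, 0.139, -0.003], [-0.005, 0.013, -1.0]]
ft_force: [0.7, -4.8, 1.8]
grip_width: 0.0235
```

```bash
python3 -c "
from ov import *
s=env.observe(); print(s['position'],s['tool_rot'],s['ft_force'],s['wrist_torque'],s['time_s'])"
```

```text
[ 0.4772498  -0.18299197  0.08024344] [[-0.13859903  0.9902518   0.01384495]
 [ 0.99033516  0.13865639 -0.00326802]
 [-0.00515585  0.0132582  -0.99989881]] [ 0.7215271  -4.80144979  1.84356631] [-0.88428828 -0.09469489 -0.04200741] 11.825
```

There's a side force of −4.8 N in y, so the edge is bearing on one notch flank and the rocker sits a few mm too far +y. I'll shift −y and correct the small tilt.

Call:
{"name": "play_rows", "arguments": {"commands": [{"x": -0.0015,"y": 0,"z": -0.001,"rx": 0.006,"ry": 0.002,"rz": 0,"grip": 1},{"x": -0.0015,"y": 0,"z": 0,"rx": 0.007,"ry": 0.003,"rz": 0,"grip": 1},{"x": 0,"y": 0,"z": 0,"rx": 0,"ry": 0,"rz": 0,"grip": 1},{"x": 0,"y": 0,"z": 0,"rx": 0,"ry": 0,"rz": 0,"grip": 1}]}}

```text
time_s: 12.32
position: [0.4771, -0.185, 0.0807]
tool_rot: [[-0.139, 0.99, -0.001], [0.99, 0.139, 0.002], [0.002, -0.001, -1.0]]
ft_force: [-0.5, -0.3, -0.6]
grip_width: 0.0233
```

```bash
python3 -c "
from ov import *
s=env.observe(); print(s['position'],s['tool_rot'],s['ft_force'],s['wrist_torque'],s['time_s'])"
```

```text
[ 0.47705799 -0.18496692  0.08070375] [[-0.13876358  0.99032447 -0.00145073]
 [ 0.99032314  0.13876632  0.00199506]
 [ 0.00217707 -0.00115985 -0.99999696]] [-0.46587244 -0.29195426 -0.5998781 ] [ 0.03278603 -0.02482986  0.00716196] 12.325
```

Call:
{"name": "play_rows", "arguments": {"commands": [{"x": 0,"y": 0,"z": 0.001,"rx": 0,"ry": 0,"rz": 0,"grip": 1},{"x": 0,"y": 0,"z": 0.001,"rx": 0,"ry": 0,"rz": 0,"grip": 1},{"x": 0,"y": 0,"z": 0,"rx": 0,"ry": 0,"rz": 0,"grip": 1},{"x": 0,"y": 0,"z": 0,"rx": 0,"ry": 0,"rz": 0,"grip": 1}]}}

```text
time_s: 12.82
position: [0.4772, -0.1851, 0.0795]
tool_rot: [[-0.139, 0.99, -0.001], [0.99, 0.139, 0.001], [0.001, -0.0, -1.0]]
ft_force: [-2.2, 1.6, 5.9]
grip_width: 0.0233
```

```bash
python3 -c "
from ov import *
s=env.observe(); print(s['position'],s['ft_force'],s['wrist_torque'],s['time_s'])"
```

```text
[ 0.47722145 -0.18513261  0.07950658] [-2.22006237  1.60656986  5.93467815] [ 0.28736456  0.38745443 -0.01340683] 12.825
```

Seated: 5.9 N vertical and little side force. I'll ease the load and release partway, keeping the pads as loose guards.

Call:
{"name": "play_rows", "arguments": {"commands": [{"x": 0.0005,"y": 0,"z": -0.001,"rx": 0,"ry": 0,"rz": 0,"grip": 1},{"x": 0,"y": 0,"z": 0,"rx": 0,"ry": 0,"rz": 0,"grip": 1},{"x": 0,"y": 0,"z": 0,"rx": 0,"ry": 0,"rz": 0,"grip": 0.38},{"x": 0,"y": 0,"z": 0,"rx": 0,"ry": 0,"rz": 0,"grip": 0.3},{"x": 0,"y": 0,"z": 0,"rx": 0,"ry": 0,"rz": 0,"grip": 0.2},{"x": 0,"y": 0,"z": 0,"rx": 0,"ry": 0,"rz": 0,"grip": 0.2},{"x": 0,"y": 0,"z": 0,"rx": 0,"ry": 0,"rz": 0,"grip": 0.2},{"x": 0,"y": 0,"z": 0,"rx": 0,"ry": 0,"rz": 0,"grip": 0.2}]}}

```text
time_s: 13.82
position: [0.4771, -0.1847, 0.0799]
tool_rot: [[-0.139, 0.99, -0.001], [0.99, 0.139, 0.001], [0.002, -0.001, -1.0]]
ft_force: [-0.1, 0.3, -0.3]
grip_width: 0.0339
```

```bash
python3 -c "
from ov import *
chk('k3')"
```

```text
13.825 p [ 0.4771 -0.1847  0.0799] w 0.0339 F [-0.1   0.34 -0.3 ] T [-0.018 -0.008  0.044]
[[-0.139, 0.99, -0.001], [0.99, 0.139, 0.001], [0.002, -0.001, -1.0]]
scene rocker n 314 yaw lean pitch [8.7 0.9 1.2] mid [ 478.5 -183.   112.7] notch [ 478.7 -182.5   90.7] med 1.49
scene stand n 1748 [ 477.  -180.9   -0.6] 8.2
top rocker n 234 yaw lean pitch [ 3.2 -3.2  1.3] mid [ 476.5 -183.5  114.6] notch [ 475.3 -183.1   92.7] med 1.52
top stand n 641 [ 465.6 -105.7    1.6] 7.3
wrist stand n 18101 [ 475.9 -185.5    1. ] 8.0
```

View pics/k3_s.png

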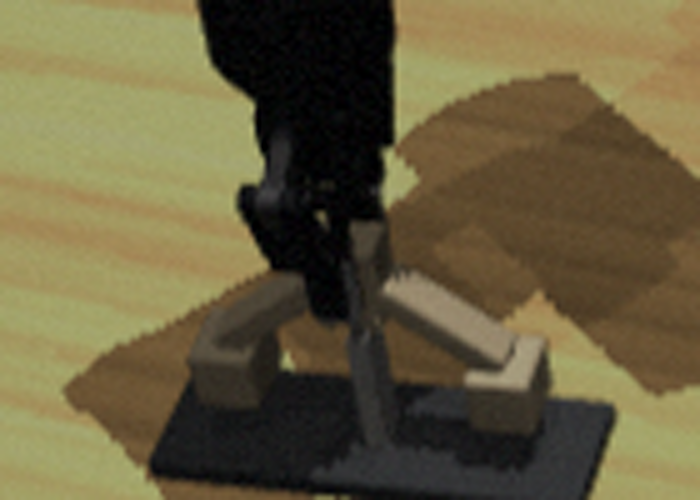

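View pics/k3_w.png

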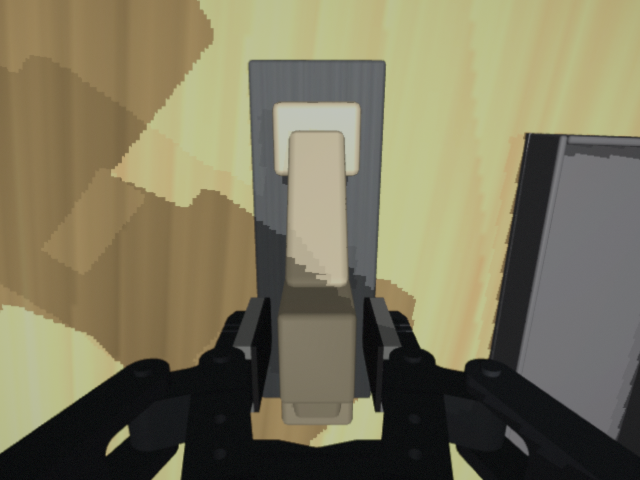

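The released rocker sits about 1° from level with both feet clear of the base. I'll open fully, retreat straight up, and confirm it stays.

Call:
{"name": "play_rows", "arguments": {"commands": [{"x": 0,"y": 0,"z": 0,"rx": 0,"ry": 0,"rz": 0,"grip": -0.2},{"x": 0,"y": 0,"z": 0,"rx": 0,"ry": 0,"rz": 0,"grip": -0.6},{"x": 0,"y": 0,"z": -0.004,"rx": 0,"ry": 0,"rz": 0,"grip": -1},{"x": 0,"y": 0,"z": -0.01,"rx": 0,"ry": 0,"rz": 0,"grip": -1},{"x": 0,"y": 0,"z": -0.02,"rx": 0,"ry": 0,"rz": 0,"grip": -1},{"x": 0,"y": 0,"z": -0.03,"rx": 0,"ry": 0,"rz": 0,"grip": -1},{"x": 0,"y": 0,"z": -0.03,"rx": 0,"ry": 0,"rz": 0,"grip": -1},{"x": 0,"y": 0,"z": -0.03,"rx": 0,"ry": 0,"rz": 0,"grip": -1}]}}

```text
time_s: 14.98
position: [0.4772, -0.1848, 0.2057]
tool_rot: [[-0.139, 0.99, -0.0], [0.99, 0.139, 0.001], [0.001, -0.0, -1.0]]
ft_force: [0.1, -0.4, 0.6]
grip_width: 0.0853
```

```bash
python3 -c "
from ov import *
import numpy as np
s=env.observe(); print(s['position'],s['time_s'],s['grip_width'])
im,W,K,M=cloud('scene'); c=im['color']; cv2.imwrite('pics/k4_s.png',cv2.resize(c[145:250,140:275],None,fx=5,fy=5,interpolation=cv2.INTER_CUBIC))
mid=np.array([.477,-.185,.114])
def fitr(W,C):
    m=np.isfinite(W[...,0])&(abs(W[...,0]-mid[0])<.04)&(abs(W[...,1]-mid[1])<.1)&(W[...,2]>.03)&(W[...,2]<.14)&(C.max(-1)>75)
    P=W[m]*1000; x0=np.array([*(mid*1000-[0,0,80]),.14,0.,0.])
    Rf=lambda v:(R.from_euler('z',v[3])*R.from_euler('y',-v[4])*R.from_euler('x',v[5])).as_matrix()
    for i in range(5):
        f=lambda v:sdf((P-v[:3])@Rf(v))
        q=least_squares(f,x0,loss='soft_l1',f_scale=1.5,x_scale=[5,5,5,.05,.05,.05]); x0=q.x; P=P[abs(f(x0))<[10,8,6,5,5][i]]
    print(len(P),'yaw lean pitch',np.degrees(x0[3:]).round(1),'notch',(x0[:3]+Rf(x0)@[0,0,58]).round(1))
fitr(W,c)
im,W,K,M=cloud('wrist'); cv2.imwrite('pics/k4_w.png',im['color']); fitr(W,im['color'])
"
```

```text
[ 0.47716904 -0.18484962  0.2056752 ] 14.975 0.08532666023130006
472 yaw lean pitch [ 8.6 -0.7  1. ] notch [ 478.3 -183.3   90.9]
8168 yaw lean pitch [8.  0.  0.5] notch [ 476.6 -184.7   93. ]
```

View pics/k4_s.png

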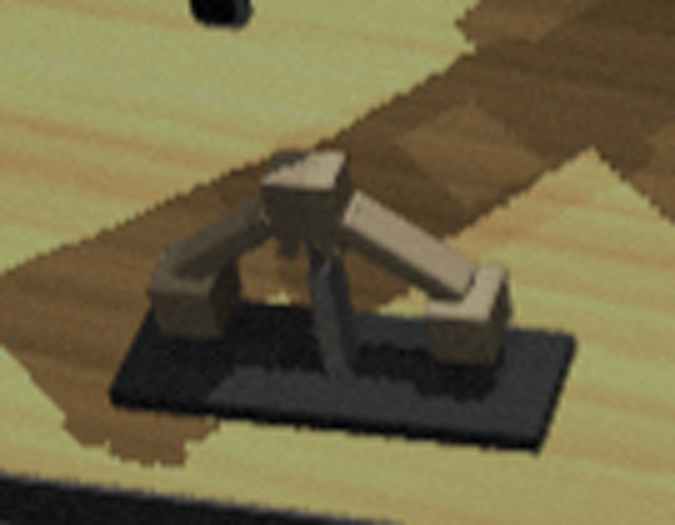

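View pics/k4_w.png

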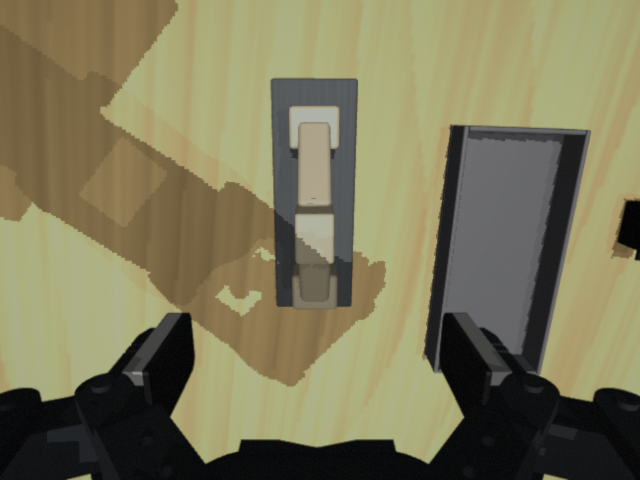

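Rocker 1 stays balanced level: pitch 0.5–1°, block at (313,238) in the wrist view. It's the good one, so rocker 2 is the lopsided one. Next I'll go to rocker 2's pregrasp.

Run:
```python
from plan import *
T=tool(1,30); mid=np.array([.6077,.1638,.1002])
plan(mid-T[:,2]*.039,T,11,nd=3)
```

```text
{"x": 0.03, "y": 0.014, "z": 0.007, "rx": -0.047, "ry": -0.003, "rz": 0.011}
{"x": 0.03, "y": 0.014, "z": 0.007, "rx": -0.047, "ry": -0.003, "rz": 0.011}
{"x": 0.03, "y": 0.013, "z": 0.008, "rx": -0.047, "ry": -0.003, "rz": 0.011}
{"x": 0.031, "y": 0.012, "z": 0.008, "rx": -0.047, "ry": -0.003, "rz": 0.011}
{"x": 0.031, "y": 0.011, "z": 0.009, "rx": -0.047, "ry": -0.002, "rz": 0.011}
{"x": 0.031, "y": 0.011, "z": 0.009, "rx": -0.047, "ry": -0.003, "rz": 0.011}
{"x": 0.031, "y": 0.01, "z": 0.01, "rx": -0.047, "ry": -0.002, "rz": 0.011}
{"x": 0.031, "y": 0.009, "z": 0.01, "rx": -0.047, "ry": -0.002, "rz": 0.011}
{"x": 0.031, "y": 0.008, "z": 0.01, "rx": -0.047, "ry": -0.003, "rz": 0.011}
{"x": 0.031, "y": 0.008, "z": 0.01, "rx": -0.048, "ry": -0.002, "rz": 0.01}
{"x": 0.032, "y": 0.007, "z": 0.011, "rx": -0.047, "ry": -0.003, "rz": 0.011}
time 15.075 end [0.5883 0.1634 0.1342] max rot 0.04907137658554119 max t 0.03455430508634199
```

Call:
{"name": "play_rows", "arguments": {"commands": [{"x": 0.03,"y": 0.014,"z": 0.007,"rx": -0.047,"ry": -0.003,"rz": 0.011,"grip": -1},{"x": 0.03,"y": 0.014,"z": 0.007,"rx": -0.047,"ry": -0.003,"rz": 0.011,"grip": -1},{"x": 0.03,"y": 0.013,"z": 0.008,"rx": -0.047,"ry": -0.003,"rz": 0.011,"grip": -1},{"x": 0.031,"y": 0.012,"z": 0.008,"rx": -0.047,"ry": -0.003,"rz": 0.011,"grip": -1},{"x": 0.031,"y": 0.011,"z": 0.009,"rx": -0.047,"ry": -0.002,"rz": 0.011,"grip": -1},{"x": 0.031,"y": 0.011,"z": 0.009,"rx": -0.047,"ry": -0.003,"rz": 0.011,"grip": -1},{"x": 0.031,"y": 0.01,"z": 0.01,"rx": -0.047,"ry": -0.002,"rz": 0.011,"grip": -1},{"x": 0.031,"y": 0.009,"z": 0.01,"rx": -0.047,"ry": -0.002,"rz": 0.011,"grip": -1},{"x": 0.031,"y": 0.008,"z": 0.01,"rx": -0.047,"ry": -0.003,"rz": 0.011,"grip": -1},{"x": 0.031,"y": 0.008,"z": 0.01,"rx": -0.048,"ry": -0.002,"rz": 0.01,"grip": -1},{"x": 0.032,"y": 0.007,"z": 0.011,"rx": -0.047,"ry": -0.003,"rz": 0.011,"grip": -1},{"x": 0,"y": 0,"z": 0,"rx": 0,"ry": 0,"rz": 0,"grip": -1}]}}

```text
time_s: 16.58
position: [0.5859, 0.1661, 0.1302]
tool_rot: [[-0.02, 0.87, 0.493], [1.0, 0.016, 0.013], [0.004, 0.493, -0.87]]
ft_force: [0.2, 0.3, -0.7]
grip_width: 0.085
```

Run:
```python
from tips import *
look([.6077,.1638,.1002],1,30,"w20")
```

```text
16.575 [0.5859 0.1661 0.1302] [ 5.6 22.5 96.  -3.8 32.1  7.2] [ 0.16  0.28 -0.72] [0.017 0.207 0.023]
7421 [645.5 163.7  29.9] yaw,lean [ 0.92 30.63] 0.76 mid [604.8 163.1  98.7]
```

View pics/w20.png

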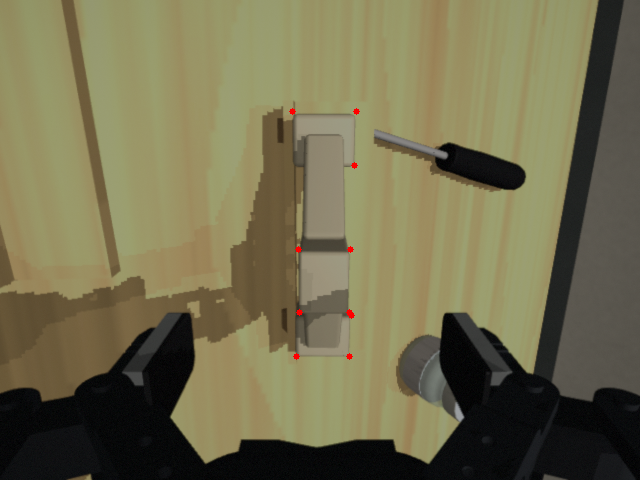

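Rocker 2's block is at (325,280) in the wrist view, bone-coloured and matching the model dots within about 2 mm. The jar at (425,370) and the driver are clear of the fingers. Descending.

Run:
```python
from plan import *
T=tool(1,30); mid=np.array([.6052,.1633,.0990])
plan(mid+T[:,2]*.036,T,5,nd=4)
```

```text
{"x": -0.0005, "y": 0.0002, "z": 0.0146, "rx": -0.0015, "ry": -0.0008, "rz": -0.0001}
{"x": -0.0004, "y": 0.0002, "z": 0.0146, "rx": -0.0015, "ry": -0.0008, "rz": -0.0001}
{"x": -0.0004, "y": 0.0002, "z": 0.0146, "rx": -0.0016, "ry": -0.0008, "rz": -0.0}
{"x": -0.0005, "y": 0.0001, "z": 0.0146, "rx": -0.0015, "ry": -0.0008, "rz": -0.0001}
{"x": -0.0004, "y": 0.0001, "z": 0.0145, "rx": -0.0016, "ry": -0.0008, "rz": -0.0}
time 16.625 end [0.6231 0.1636 0.0678] max rot 0.0017888543819998318 max t 0.014609928131240072
```

Call:
{"name": "play_rows", "arguments": {"commands": [{"x": -0.0005,"y": 0,"z": 0.0145,"rx": -0.0015,"ry": -0.001,"rz": 0,"grip": -1},{"x": -0.0005,"y": 0,"z": 0.0145,"rx": -0.0015,"ry": -0.001,"rz": 0,"grip": -1},{"x": -0.0005,"y": 0,"z": 0.0145,"rx": -0.0015,"ry": -0.001,"rz": 0,"grip": -1},{"x": -0.0005,"y": 0,"z": 0.0145,"rx": -0.0015,"ry": -0.001,"rz": 0,"grip": -1},{"x": 0,"y": 0,"z": 0.0145,"rx": -0.0015,"ry": 0,"rz": 0,"grip": -1},{"x": 0,"y": 0,"z": 0,"rx": 0,"ry": 0,"rz": 0,"grip": -1},{"x": 0,"y": 0,"z": 0,"rx": 0,"ry": 0,"rz": 0,"grip": -1}]}}

```text
time_s: 17.5
position: [0.6229, 0.1632, 0.0686]
tool_rot: [[-0.015, 0.865, 0.501], [1.0, 0.013, 0.008], [0.001, 0.501, -0.865]]
ft_force: [0.3, -0.3, -0.5]
grip_width: 0.0854
```

Run:
```python
from tips import *
tips("d"); look([.6052,.1633,.0990],1,30,"w21")
L=np.load("w_d.npz")["L"]
m=(abs(L[...,0])<11)&(abs(L[...,1])<25)&(L[...,2]<-42)&(L[...,2]>-54)
q=L[m]; print(len(q),"block top in tool: y",np.percentile(q[:,1],[2,50,98]),"z",np.percentile(q[:,2],[2,50,98]))
```

```text
17.55 width 0.08533401887413665 [0.6229 0.1632 0.0688]
(-65, -30) 5045 z pct [-54. -38. -33. -30.] y tip -42.7 x [-10.   7.  11.]
(-30, -8) 1090 z pct [-23.  29.  36.  39.] y tip -16.3 x [-15.  -2.  16.]
(-8, 0) 1259 z pct [-47. -34. -26. -24.] y tip -4.6 x [-15.  -2.  16.]
(0, 8) 1417 z pct [-47. -34. -27. -25.] y tip 3.6 x [-14.   0.  16.]
(8, 30) 1222 z pct [-47. -34. -26. -19.] y tip 12.1 x [-14.  -2.  16.]
(30, 65) 5003 z pct [-54. -38. -33. -30.] y tip 42.9 x [-10.   7.  11.]
17.55 [0.6229 0.1632 0.0688] [ 5.1 30.4 95.1 -5.  24.6  8.2] [0.12 0.09 0.19] [-0.001  0.235  0.02 ]
21688 [649.  163.9  32. ] yaw,lean [ 1.19 31.53] 0.64 mid [607.1 163.1 100.2]
4799 block top in tool: y [-9.52240493  1.76658022 13.24577158] z [-48.26384528 -47.10146272 -45.73880837]
```

View pics/w21.png

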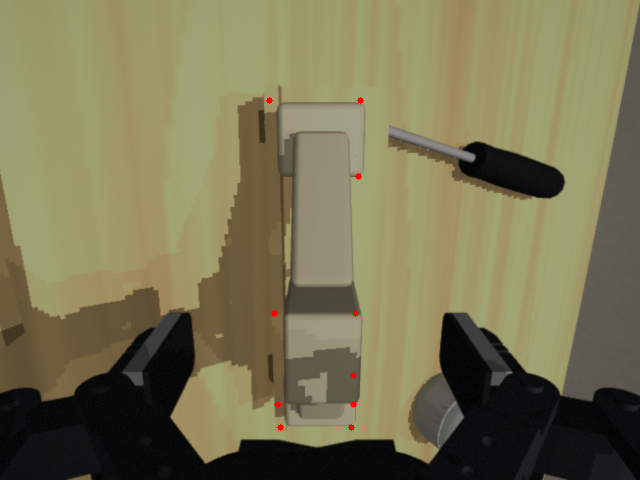

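The block is 1.8 mm toward tool +y, so I'll shift by that and close.

Call:
{"name": "play_rows", "arguments": {"commands": [{"x": 0,"y": 0.002,"z": 0,"rx": 0,"ry": 0,"rz": 0,"grip": 0.2},{"x": 0,"y": 0,"z": 0,"rx": 0,"ry": 0,"rz": 0,"grip": 0.3},{"x": 0,"y": 0,"z": 0,"rx": 0,"ry": 0,"rz": 0,"grip": 1},{"x": 0,"y": 0,"z": 0,"rx": 0,"ry": 0,"rz": 0,"grip": 1},{"x": 0,"y": 0,"z": 0,"rx": 0,"ry": 0,"rz": 0,"grip": 1},{"x": 0,"y": 0,"z": 0,"rx": 0,"ry": 0,"rz": 0,"grip": 1}], "squeeze": 60}}

```text
time_s: 18.35
position: [0.6245, 0.1632, 0.0696]
tool_rot: [[-0.015, 0.865, 0.501], [1.0, 0.013, 0.008], [0.0, 0.501, -0.865]]
ft_force: [-4.4, -0.1, 5.7]
grip_width: 0.023
```

Call:
{"name": "play_rows", "arguments": {"commands": [{"x": 0,"y": 0.003,"z": -0.004,"rx": 0,"ry": 0,"rz": 0,"grip": 1},{"x": 0,"y": 0.005,"z": -0.009,"rx": 0,"ry": 0,"rz": 0,"grip": 1},{"x": 0,"y": 0.01,"z": -0.017,"rx": 0,"ry": 0,"rz": 0,"grip": 1},{"x": 0,"y": 0.013,"z": -0.022,"rx": 0,"ry": 0,"rz": 0,"grip": 1},{"x": 0,"y": 0.013,"z": -0.022,"rx": 0,"ry": 0,"rz": 0,"grip": 1},{"x": 0,"y": 0,"z": 0,"rx": 0,"ry": 0,"rz": 0,"grip": 1}]}}

```text
time_s: 19.1
position: [0.6264, 0.1632, 0.1578]
tool_rot: [[-0.015, 0.863, 0.505], [1.0, 0.013, 0.008], [0.001, 0.505, -0.863]]
ft_force: [0.0, -0.0, -1.6]
grip_width: 0.0233
```

Run:
```python
from tips import *
s=env.observe(); p=s["position"];t=s["tool_rot"];mid=p-t[:,2]*.0352
look(mid,1,30,"w22")
print("w",s["grip_width"])
T=tool(6.3,0); 
plan([.644,-.2085,.18],T,16,nd=3)
```

```text
19.1 [0.6264 0.1632 0.1578] [ 5.  23.5 88.7 -3.4 37.5  6.3] [ 0.01 -0.01 -1.59] [-0.007  0.476 -0.034]
20852 [649.2 163.7 119.2] yaw,lean [ 1.05 30.34] 0.57 mid [608.8 163.  188.2]
w 0.023328071398675893
{"x": -0.023, "y": 0.001, "z": -0.001, "rx": 0.033, "ry": 0.002, "rz": -0.006}
{"x": -0.023, "y": 0.001, "z": -0.001, "rx": 0.033, "ry": 0.001, "rz": -0.006}
{"x": -0.023, "y": 0.001, "z": -0.001, "rx": 0.033, "ry": 0.002, "rz": -0.006}
{"x": -0.023, "y": 0.001, "z": -0.001, "rx": 0.033, "ry": 0.002, "rz": -0.006}
{"x": -0.023, "y": 0.001, "z": -0.001, "rx": 0.033, "ry": 0.001, "rz": -0.006}
{"x": -0.023, "y": 0.001, "z": -0.001, "rx": 0.033, "ry": 0.002, "rz": -0.006}
{"x": -0.023, "y": 0.0, "z": -0.001, "rx": 0.033, "ry": 0.001, "rz": -0.006}
{"x": -0.023, "y": 0.0, "z": -0.001, "rx": 0.033, "ry": 0.002, "rz": -0.006}
{"x": -0.024, "y": 0.0, "z": -0.002, "rx": 0.033, "ry": 0.001, "rz": -0.006}
{"x": -0.023, "y": -0.0, "z": -0.002, "rx": 0.033, "ry": 0.002, "rz": -0.005}
{"x": -0.024, "y": -0.0, "z": -0.002, "rx": 0.033, "ry": 0.001, "rz": -0.006}
{"x": -0.023, "y": -0.001, "z": -0.001, "rx": 0.033, "ry": 0.002, "rz": -0.005}
{"x": -0.024, "y": -0.001, "z": -0.002, "rx": 0.032, "ry": 0.001, "rz": -0.006}
{"x": -0.023, "y": -0.001, "z": -0.001, "rx": 0.033, "ry": 0.002, "rz": -0.005}
{"x": -0.024, "y": -0.001, "z": -0.002, "rx": 0.032, "ry": 0.001, "rz": -0.006}
{"x": -0.023, "y": -0.0, "z": -0.001, "rx": 0.033, "ry": 0.002, "rz": -0.005}
time 19.15 end [ 0.6445 -0.2084  0.1796] max rot 0.03360059523282289 max t 0.0241039415863879
```

View pics/w22.png

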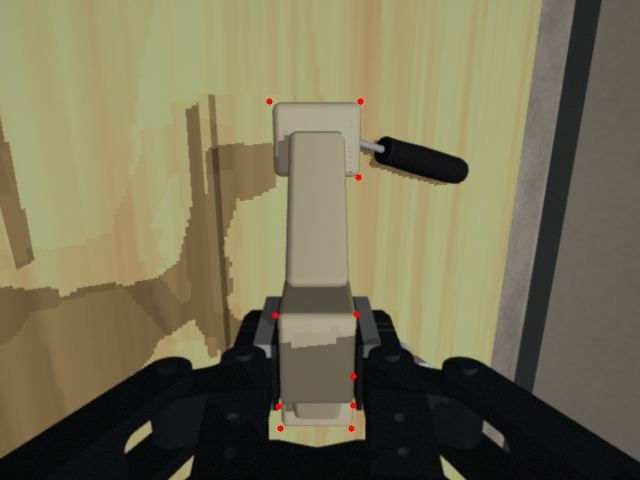

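Held and lifted: width 23 mm, pose unchanged in the grip. Moving over the tray.

Call:
{"name": "play_rows", "arguments": {"commands": [{"x": -0.013,"y": 0,"z": -0.001,"rx": 0.018,"ry": 0.001,"rz": -0.003,"grip": 1},{"x": -0.025,"y": 0.001,"z": -0.001,"rx": 0.036,"ry": 0.002,"rz": -0.006,"grip": 1},{"x": -0.03,"y": 0.001,"z": -0.002,"rx": 0.043,"ry": 0.002,"rz": -0.008,"grip": 1},{"x": -0.03,"y": 0.001,"z": -0.002,"rx": 0.043,"ry": 0.002,"rz": -0.008,"grip": 1},{"x": -0.03,"y": 0.001,"z": -0.002,"rx": 0.043,"ry": 0.002,"rz": -0.008,"grip": 1},{"x": -0.03,"y": 0.001,"z": -0.002,"rx": 0.043,"ry": 0.002,"rz": -0.008,"grip": 1},{"x": -0.03,"y": 0,"z": -0.002,"rx": 0.043,"ry": 0.002,"rz": -0.008,"grip": 1},{"x": -0.03,"y": 0,"z": -0.002,"rx": 0.043,"ry": 0.002,"rz": -0.008,"grip": 1},{"x": -0.03,"y": 0,"z": -0.002,"rx": 0.043,"ry": 0.002,"rz": -0.008,"grip": 1},{"x": -0.03,"y": -0.001,"z": -0.002,"rx": 0.043,"ry": 0.002,"rz": -0.008,"grip": 1},{"x": -0.03,"y": -0.001,"z": -0.002,"rx": 0.043,"ry": 0.002,"rz": -0.007,"grip": 1},{"x": -0.025,"y": -0.001,"z": -0.002,"rx": 0.036,"ry": 0.001,"rz": -0.006,"grip": 1}]}}

```text
time_s: 20.65
position: [0.639, -0.1707, 0.1774]
tool_rot: [[-0.103, 0.994, 0.044], [0.995, 0.103, 0.003], [-0.002, 0.044, -0.999]]
ft_force: [-0.2, 0.2, -1.2]
grip_width: 0.0233
```

Run:
```python
from tips import *
s=env.observe(); print(s["position"],s["grip_width"],s["time_s"])
plan([.644,-.2085,.18],tool(6.3,0),4,nd=4)
```

```text
[ 0.6390036  -0.17072791  0.17742228] 0.023335040069470937 20.65
{"x": -0.0095, "y": 0.0003, "z": -0.0006, "rx": 0.0111, "ry": 0.0004, "rz": -0.0018}
{"x": -0.0095, "y": 0.0003, "z": -0.0006, "rx": 0.011, "ry": 0.0004, "rz": -0.0017}
{"x": -0.0095, "y": 0.0002, "z": -0.0007, "rx": 0.0111, "ry": 0.0005, "rz": -0.0018}
{"x": -0.0096, "y": 0.0003, "z": -0.0006, "rx": 0.011, "ry": 0.0004, "rz": -0.0017}
time 20.65 end [ 0.644  -0.2085  0.18  ] max rot 0.011256109452204168 max t 0.009623408959407264
```

Call:
{"name": "play_rows", "arguments": {"commands": [{"x": -0.0095,"y": 0,"z": 0,"rx": 0.011,"ry": 0.0005,"rz": -0.002,"grip": 1},{"x": -0.0095,"y": 0,"z": 0,"rx": 0.011,"ry": 0.0005,"rz": -0.002,"grip": 1},{"x": -0.0095,"y": 0,"z": 0,"rx": 0.011,"ry": 0.0005,"rz": -0.002,"grip": 1},{"x": -0.0095,"y": 0,"z": 0,"rx": 0.011,"ry": 0.0005,"rz": -0.002,"grip": 1},{"x": 0,"y": 0,"z": 0,"rx": 0,"ry": 0,"rz": 0,"grip": 1},{"x": 0,"y": 0,"z": 0,"rx": 0,"ry": 0,"rz": 0,"grip": 1}]}}

```text
time_s: 21.4
position: [0.6433, -0.2071, 0.1794]
tool_rot: [[-0.111, 0.994, 0.004], [0.994, 0.111, -0.001], [-0.001, 0.004, -1.0]]
ft_force: [0.0, 0.5, -0.7]
grip_width: 0.023
```

Run:
```python
from tips import *
s=env.observe(); p=s["position"]; t=s["tool_rot"]; print(p,s["grip_width"],s["time_s"],s["wrist_torque"],s["ft_force"]); print(t)
im,W,K,M=cloud("wrist"); cv2.imwrite("pics/w30.png",im["color"])
m=np.isfinite(W[...,0])&(abs(W[...,2]-.035)<.004)&(abs(W[...,0]-.644)<.075)&(abs(W[...,1]+.2085)<.13); q=W[m][:,:2]*1000
Rz=R.from_euler('z',6.3,degrees=True).as_matrix()[:2,:2]; l=(q-[644,-208.5])@Rz; print(len(l),"x",np.percentile(l[:,0],[.5,50,99.5]),"y",np.percentile(l[:,1],[.5,99.5]))
im=optics.get_image("scene")["color"]; cv2.imwrite("pics/s30.png",cv2.resize(im[180:310,90:250],None,fx=4,fy=4,interpolation=cv2.INTER_CUBIC))
```

```text
[ 0.64333949 -0.20708917  0.17940122] 0.023029006805384524 21.4 [-0.02690105 -0.01245191 -0.020647  ] [ 0.03659823  0.46196131 -0.69501254]
[[-1.11411077e-01  9.93767049e-01  3.82413785e-03]
 [ 9.93773949e-01  1.11413894e-01 -5.30808175e-04]
 [-9.53561761e-04  3.74119066e-03 -9.99992547e-01]]
3982 x [-50.15611315   0.46558747  49.78636958] y [-71.93325164 109.47947799]
```

View pics/s30.png

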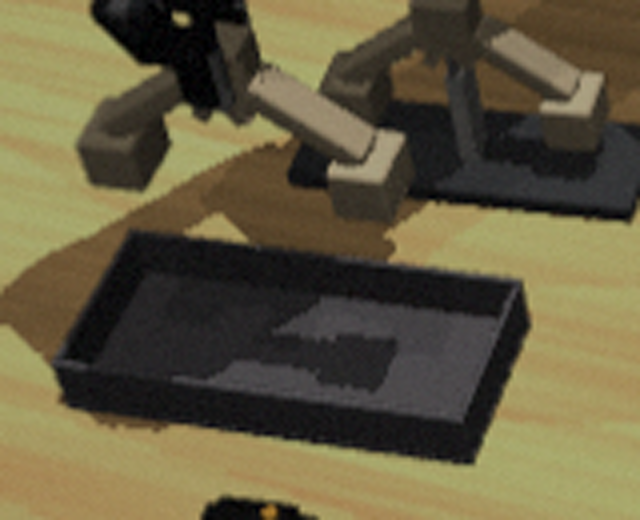

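View pics/w30.png

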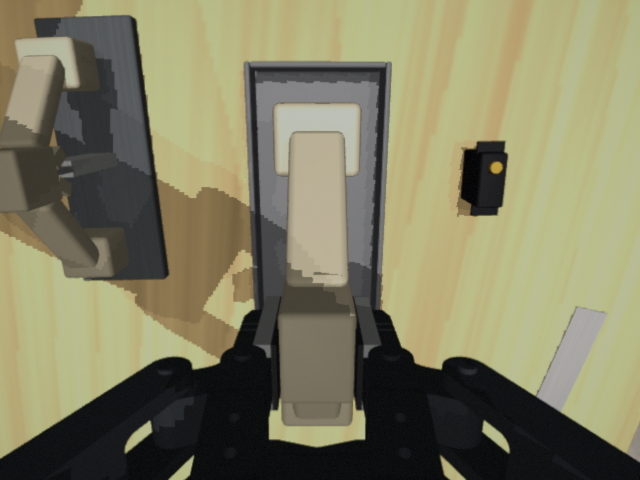

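The rocker is centred over the tray (tray edges at 248 and 388, rocker at 317 in the wrist view), and rocker 1 is still level. Lowering.

Call:
{"name": "play_rows", "arguments": {"commands": [{"x": -0.0015,"y": 0.0005,"z": 0.015,"rx": 0.004,"ry": -0.001,"rz": 0,"grip": 1},{"x": 0,"y": 0,"z": 0.02,"rx": 0,"ry": 0,"rz": 0,"grip": 1},{"x": 0,"y": 0,"z": 0.02,"rx": 0,"ry": 0,"rz": 0,"grip": 1},{"x": 0,"y": 0,"z": 0.02,"rx": 0,"ry": 0,"rz": 0,"grip": 1},{"x": 0,"y": 0,"z": 0.02,"rx": 0,"ry": 0,"rz": 0,"grip": 1},{"x": 0,"y": 0,"z": 0.018,"rx": 0,"ry": 0,"rz": 0,"grip": 1},{"x": 0,"y": 0,"z": 0.01,"rx": 0,"ry": 0,"rz": 0,"grip": 1},{"x": 0,"y": 0,"z": 0.003,"rx": 0,"ry": 0,"rz": 0,"grip": 1},{"x": 0,"y": 0,"z": 0.001,"rx": 0,"ry": 0,"rz": 0,"grip": 1},{"x": 0,"y": 0,"z": 0,"rx": 0,"ry": 0,"rz": 0,"grip": 1}]}}

```text
time_s: 22.75
position: [0.6443, -0.2092, 0.053]
tool_rot: [[-0.111, 0.994, 0.001], [0.994, 0.111, -0.003], [-0.003, 0.001, -1.0]]
ft_force: [0.9, 0.9, -1.3]
grip_width: 0.0232
```

Run:
```python
from plan import *
s=env.observe(); print(s["position"],s["time_s"],s["wrist_torque"],s["ft_force"]); print(s["tool_rot"])
```

```text
[ 0.64429735 -0.2091807   0.05299585] 22.75 [ 3.11938361e-03 -3.77884675e-05  3.03696373e-02] [ 0.91657499  0.90779285 -1.27834409]
[[-1.11229242e-01  9.93794446e-01  8.09734026e-04]
 [ 9.93791070e-01  1.11231015e-01 -2.64003469e-03]
 [-2.71371935e-03  5.11057386e-04 -9.99996187e-01]]
```

Call:
{"name": "play_rows", "arguments": {"commands": [{"x": 0,"y": 0,"z": 0.0015,"rx": 0,"ry": 0.002,"rz": 0,"grip": 1},{"x": 0,"y": 0,"z": 0.0015,"rx": 0,"ry": 0,"rz": 0,"grip": 1},{"x": 0,"y": 0,"z": 0.001,"rx": 0,"ry": 0,"rz": 0,"grip": 1},{"x": 0,"y": 0,"z": 0.001,"rx": 0,"ry": 0,"rz": 0,"grip": 1},{"x": 0,"y": 0,"z": 0,"rx": 0,"ry": 0,"rz": 0,"grip": 1}]}}

```text
time_s: 23.38
position: [0.6443, -0.2092, 0.0499]
tool_rot: [[-0.111, 0.994, 0.001], [0.994, 0.111, -0.001], [-0.001, 0.001, -1.0]]
ft_force: [-5.2, 2.2, 12.7]
grip_width: 0.0232
```

Run:
```python
from plan import *
s=env.observe(); print(s["position"],s["time_s"],s["wrist_torque"],s["ft_force"])
```

```text
[ 0.64426921 -0.20919041  0.04985523] 23.375 [0.44184546 1.08013852 0.00614719] [-5.23485162  2.20483941 12.66305027]
```

The feet are on the tray floor. I'll ease the load, release and retreat straight up.

Call:
{"name": "play_rows", "arguments": {"commands": [{"x": 0,"y": 0,"z": -0.0015,"rx": 0,"ry": 0,"rz": 0,"grip": 1},{"x": 0,"y": 0,"z": 0,"rx": 0,"ry": 0,"rz": 0,"grip": 0.38},{"x": 0,"y": 0,"z": 0,"rx": 0,"ry": 0,"rz": 0,"grip": 0.2},{"x": 0,"y": 0,"z": 0,"rx": 0,"ry": 0,"rz": 0,"grip": -0.2},{"x": 0,"y": 0,"z": 0,"rx": 0,"ry": 0,"rz": 0,"grip": -0.6},{"x": 0,"y": 0,"z": -0.004,"rx": 0,"ry": 0,"rz": 0,"grip": -0.6},{"x": 0,"y": 0,"z": -0.012,"rx": 0,"ry": 0,"rz": 0,"grip": -0.6},{"x": 0,"y": 0,"z": -0.03,"rx": 0,"ry": 0,"rz": 0,"grip": -0.6},{"x": 0,"y": 0,"z": -0.04,"rx": 0,"ry": 0,"rz": 0,"grip": -0.6},{"x": 0,"y": 0,"z": -0.04,"rx": 0,"ry": 0,"rz": 0,"grip": -0.6},{"x": 0,"y": 0,"z": -0.04,"rx": 0,"ry": 0,"rz": 0,"grip": -0.6},{"x": 0,"y": 0,"z": -0.02,"rx": 0,"ry": 0,"rz": 0,"grip": -0.6}]}}

```text
time_s: 24.88
position: [0.6444, -0.2091, 0.2387]
tool_rot: [[-0.111, 0.994, 0.004], [0.994, 0.111, -0.002], [-0.003, 0.004, -1.0]]
ft_force: [-0.3, 0.3, -0.2]
grip_width: 0.0681
```

```bash
cat > fin.py <<'E'
from plan import *
Rf=lambda v:(R.from_euler('z',v[3])*R.from_euler('y',-v[4])*R.from_euler('x',v[5])).as_matrix()
def fitr(nm,W,C,mid,yaw):
    mid=np.array(mid)
    m=np.isfinite(W[...,0])&(abs(W[...,0]-mid[0])<.035)&(abs(W[...,1]-mid[1])<.09)&(W[...,2]>mid[2]-.076)&(W[...,2]<mid[2]+.03)&(C.max(-1)>75)
    P=W[m]*1000; x0=np.array([*(mid*1000-[0,0,80]),yaw,0.,0.])
    for i in range(5):
        if len(P)<80: print(nm,"few",len(P)); return
        f=lambda v:sdf((P-v[:3])@Rf(v))
        q=least_squares(f,x0,loss='soft_l1',f_scale=1.5,x_scale=[5,5,5,.05,.05,.05]); x0=q.x; P=P[abs(f(x0))<[10,8,6,5,5][i]]
    print(nm,len(P),'yaw lean pitch',np.degrees(x0[3:]).round(1),'feet',x0[:3].round(1),'notch',(x0[:3]+Rf(x0)@[0,0,58]).round(1))
def fin(tag):
    s=env.observe(); print(s['time_s'],s['position'],s['ft_force'],s['grip_width'])
    for n in("scene","top","wrist"):
        im,W,K,M=cloud(n); c=im["color"]
        fitr(n+" r1",W,c,[.477,-.184,.114],.14); fitr(n+" r2",W,c,[.644,-.2085,.084],.11)
        cv2.imwrite(f"pics/{tag}_{n}.png",c)
        if n=="scene": cv2.imwrite(f"pics/{tag}_sz.png",cv2.resize(c[160:310,90:270],None,fx=4,fy=4,interpolation=cv2.INTER_CUBIC))
E
python3 -c "
from fin import *
fin('f1')"
```

```text
24.875 [ 0.64444973 -0.20914691  0.23874542] [-0.31526662  0.27509002 -0.19777534] 0.06811112969255204
scene r1 379 yaw lean pitch [ 7.8 -0.4  0.8] feet [ 478.  -182.3   33.2] notch [ 478.5 -183.1   91.2]
scene r2 673 yaw lean pitch [8.8 1.2 0.4] feet [ 646.8 -207.1    3.9] notch [ 645.7 -207.6   61.9]
top r1 few 39
top r2 358 yaw lean pitch [8.  0.7 0.9] feet [ 643.8 -207.4    4.7] notch [ 643.3 -208.4   62.7]
wrist r1 7455 yaw lean pitch [ 8.1 -0.4  0.4] feet [ 477.6 -183.8   35. ] notch [ 478.  -184.2   93. ]
wrist r2 5870 yaw lean pitch [6.3 0.1 0. ] feet [ 643.8 -209.2    5.1] notch [ 643.8 -209.2   63.1]
```

View pics/f1_sz.png

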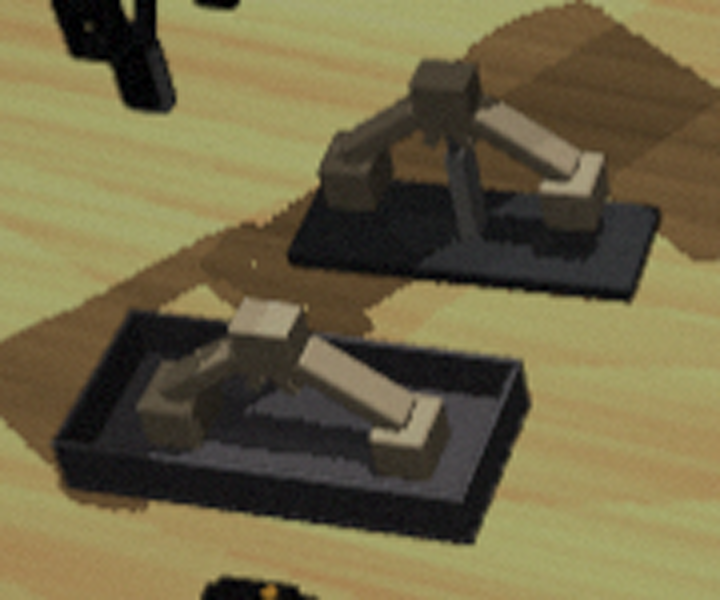

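View pics/f1_wrist.png

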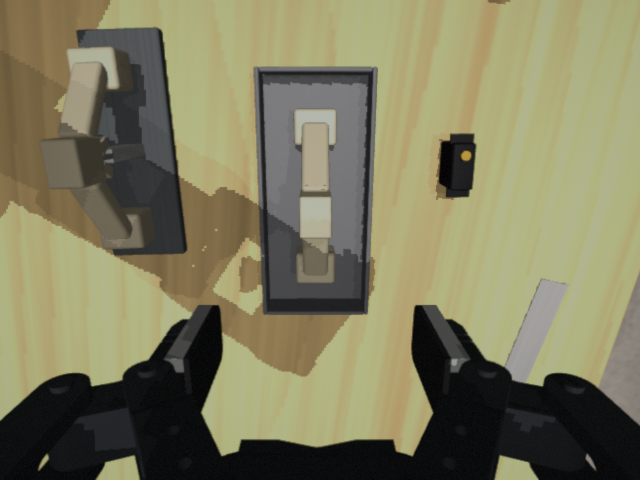

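Both rockers are where they should be. Rocker 1 is level on the edge, top at (445,85) in the zoom, and rocker 2 stands in the tray, block at (268,325). The arm is clear, so I'm handing in.

```bash
python3 -c "
from rig import order
print(order.close_job())"
```

```text
the job is handed in; nothing more can be done
None
```

The job is handed in at about 25 s of the 72 s allowed. Rocker 1 is balancing level on the knife edge, and rocker 2 is standing on its feet in the grey reject tray.

- **Rocker 1 (good):** let go on the edge, it stayed within about 1° of level for some 10 s, with its notch over the middle of the edge to within about 2 mm.
- **Rocker 2 (lopsided):** I never tried it on the edge. Rocker 1 had already balanced and exactly one is lopsided, so I rejected rocker 2 by elimination. It measured upright to about 1° and centred in the tray.
- **Last checks:** just before hand-in the arm was about 0.2 m clear, with no contact force beyond sensor noise. I saw no sign that the other things had moved, but I did not re-measure them.

**What went wrong or disagreed:**
- **First grasp missed:** the real fingertips are about 33 mm farther back along the tool axis than stated. The shut fingers pressed on rocker 1's block with about 12 N and shifted it a few mm on its rest. I corrected for this and it did not tip.
- **Edge position:** the cameras disagreed by 2–4 mm along the stand's length. I settled it by the side force when the notch touched the edge.

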